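# Unstack the fixture parts into their storage blocks

### The arm

A 6-joint arm with a two-finger parallel gripper is mounted at the origin on the work surface. World frame = base frame: x ahead of the robot, y to its left, z up, the work surface at z = 0. Lengths are in mm, angles in degrees, forces in N, time in s.
With the tool pointing down it reaches from about 425 to 950 mm from the base axis. Payload 3.5 kg.
Tool frame: the origin (TCP) lies on the centre line of the jaws, within the pads' length; the fingertips stand 11 mm ahead of it and the grasp point (between the pads) lies 8 mm behind it; x points along the fingers, y is the direction in which the jaws open and shut, and the axes are right-handed (so a half turn about x gives the same grasp; the last joint's range is limited). The gripper opens to 85 mm and grips with 20 to 120 N. Pads are 22 mm wide; open, the fingers measure 114 mm over their backs; the gripper's body (76 mm by 85 mm) begins 54 mm behind the grasp point. The pads swing forward as they close: fully open they stand 13 mm farther back than shut.
Start: joints at [-73.854, 16.404, 90.338, -0, 73.258, -8.594], TCP at [282.512, -613.02, 242.325] pointing down, gripper open.
Joint ranges: [-158.93, 158.93], [-51.34, 127.21], [12.03, 142.37], [-87.48, 267.48], [13.55, 161.25], [-162.69, 162.69]. Speed limits (degrees/s): [159.86, 159.86, 180, 180, 180, 180].

### API

Orientations are given as [roll, pitch, yaw] about the fixed x, y, z axes, in that order (R = Rz(yaw) Ry(pitch) Rx(roll)).
In Python, from bench import env gives the robot as it stands.
- The arm moves only by the tool arm_command, never from a script. Its arguments are lists of equal length, an entry for each row: "translation": the shift along the tool's x, y, z in units of 40 mm (1.0 is 40 mm), a list of three; "delta_rot": the turn, a rotation vector about the tool's x, y, z in units of 8 degrees (1.0 is 8 degrees), a list of three. A call has 1 to 8 rows; each row is the pose to reach, as a shift and turn from the pose commanded when the call began, along the tool's axes at that moment; what a row does not reach only later rows make up. A row lasts 1/10 s, in which the tool goes at most 50 mm and 8.59 degrees, less where a joint would pass 70% of its speed; a pose out of reach is approached as far as the arm can. A call with a gripper value outside its range is refused whole. "jaw" is the gripper's target within -1 to 1 (fully open at 1, half-way at 0, shut at -1), set as the call begins (left out, the last holds). The fingers move at their own pace and stop on an object; "newtons" is the grip in N (left out, the last holds). Time passes only in rows, so rows that repeat a pose let the fingers close. It gives the time, the measured TCP pose, the force and the opening at its end, in the units of the state.
- env.state(): the state, without advancing time (a new reading comes with each control period).
- env.get_image(name): name is "scene" or "top" or "wrist"; returns the picture (384x512x3 uint8, red, green, blue); there is no depth.
- env.camera_params(name): a dict with "vfov" (degrees; the focal length in pixels is half the picture's height over the tangent of half this angle, whatever the lens; pixels are square), "cx", "cy" (the principal point, pixels), "eye" and "rotation" of the camera in the world. Camera axes: x right, y down, z forward; pixel columns grow to the right and rows downward; lengths in mm; the calibration is good to about 2 mm. A picture is of the moment at which its call begins: read the wrist's pose just before it. camera_params takes no time and is no camera call; for the wrist camera it gives the pose at the moment of the call.
- env.job_done(): hands the job in, once; it reports no verdict.
The state is a dict: "clock": time; "joints": joint angles; "joint_velocities": joint speeds; "joint_efforts": joint torques, N m; "tool_pos": TCP position; "ee_rot": TCP orientation; "ft_force": force on the tool from outside, world axes, zero at the start; "ft_torque": the same for the moment, N m; "gripper_width": opening from 0.0 (shut) to 1.0 (fully open).
Only numpy, scipy, OpenCV 4.12 (cv2) and the standard library are available. Lean on these libraries where they do the work, as an engineer would, in place of code of your own. Each camera call takes 0.05 s, during which the arm holds its last target.

### The job

On the steel pad four fixture parts are stacked on one another. Take the stack apart from the top down and put each part away in turn, upright and flat on the floor of its own pocket: the wooden storage block whose pocket has the part's shape and is a little larger than the part. Set the parts down, do not drop them.

Things in the scene. Friction and masses are not known exactly. Their poses are not given: they have to be found in the camera images.
- stub: Short brass cylinder, 22 mm diameter, 34 mm high, standing upright on top of the stack (on the clamp bar). Origin: centre of its underside, z up along its axis.
- clamp_bar: Dark steel rectangular bar, 42 mm long (its x) x 22 mm wide (its y) x 30 mm high (z), second from the top, lying on the flange under the stub. Origin: centre of its underside. Its yaw is arbitrary.
- flange: Round turned steel flange, 52 mm diameter, 30 mm high, with a shallow groove round it 8 to 12 mm above its underside, third from the top, under the clamp bar. Origin: centre of its underside, z up along its axis.
- square_block: Square aluminium block, 62 x 62 x 30 mm high (sides along its x and y), at the bottom of the stack, under the flange; it stands on a fixed flat steel pad 100 x 100 x 12 mm high. The four parts are stacked loosely, about on one axis; all together they reach 136 mm above the table. Origin: centre of its underside.
- store_stub: Home of the stub. Fixed wooden block 106 x 106 x 20 mm high, with one pocket in the middle of its top, 6 mm deep and lined with dark felt (pocket floor 14 mm above the table), round, 38 mm diameter (the smaller of the two round pockets). Origin: centre of its underside, z up; the block's sides lie along x and y.
- store_bar: Home of the clamp bar. Fixed wooden block 106 x 106 x 20 mm high, with one pocket in the middle of its top, 6 mm deep and lined with dark felt (pocket floor 14 mm above the table), oblong, 58 mm along the block's x and 38 mm along its y. Origin: centre of its underside, z up; x is the long way of the pocket.
- store_flange: Home of the flange. Fixed wooden block 106 x 106 x 20 mm high, with one pocket in the middle of its top, 6 mm deep and lined with dark felt (pocket floor 14 mm above the table), round, 68 mm diameter (the larger of the two round pockets). Origin: centre of its underside, z up; the block's sides lie along x and y.
- store_square: Home of the square block. Fixed wooden block 106 x 106 x 20 mm high, with one pocket in the middle of its top, 6 mm deep and lined with dark felt (pocket floor 14 mm above the table), square, 78 x 78 mm, sides parallel to the block's. Origin: centre of its underside, z up; the sides lie along x and y.
Mind the look-alikes: they are no part of the job. Leave any orange or turquoise look-alike of the square_block alone.

How it is judged (in metres and radians):
On the way, in this order (a step that is already met when the one before it is completed fails the run):
1. the stub lies flat in its own pocket, let go (horizontal distance between stub and store_stub below 0.013 m and z of stub in the frame of store_stub between 0.01 and 0.0175 m and angle between stub's own z axis and vertical below 0.06 rad and linear speed of stub below 0.02 m/s and contact force between the fingers and stub below 0.05 N), for 0.2 s.
2. the clamp bar lies flat in its own pocket, let go (horizontal distance between clamp_bar and store_bar below 0.013 m and z of clamp_bar in the frame of store_bar between 0.01 and 0.0175 m and angle between clamp_bar's own z axis and vertical below 0.06 rad and linear speed of clamp_bar below 0.02 m/s and contact force between the fingers and clamp_bar below 0.05 N), for 0.2 s.
3. the flange lies flat in its own pocket, let go (horizontal distance between flange and store_flange below 0.013 m and z of flange in the frame of store_flange between 0.01 and 0.0175 m and angle between flange's own z axis and vertical below 0.06 rad and linear speed of flange below 0.02 m/s and contact force between the fingers and flange below 0.05 N), for 0.2 s.
4. the square block lies flat in its own pocket, let go (horizontal distance between square_block and store_square below 0.013 m and z of square_block in the frame of store_square between 0.01 and 0.0175 m and angle between square_block's own z axis and vertical below 0.06 rad and linear speed of square_block below 0.02 m/s and contact force between the fingers and square_block below 0.05 N), for 0.2 s.
At the end, for the whole second after the job is handed in: Each of the four parts stands upright (within 3 degrees) and at rest on the floor of its own pocket (underside 14 mm above the table, within 4 mm; centre within 13 mm of the pocket's centre), all released (horizontal distance between stub and store_stub below 0.013 m and z of stub in the frame of store_stub between 0.01 and 0.0175 m and angle between each of stub, clamp_bar, flange, square_block's own z axis and vertical below 0.06 rad and linear speed of each of stub, clamp_bar, flange, square_block below 0.02 m/s and horizontal distance between clamp_bar and store_bar below 0.013 m and z of clamp_bar in the frame of store_bar between 0.01 and 0.0175 m and horizontal distance between flange and store_flange below 0.013 m and z of flange in the frame of store_flange between 0.01 and 0.0175 m and horizontal distance between square_block and store_square below 0.013 m and z of square_block in the frame of store_square between 0.01 and 0.0175 m); the robot touches nothing.
It fails at once if a part is dropped: it falls freely for more than about 20 mm ((contact force between stub and anything else below 0.01 N and linear speed of stub above 0.65 m/s) or (contact force between clamp_bar and anything else below 0.01 N and linear speed of clamp_bar above 0.65 m/s) or (contact force between flange and anything else below 0.01 N and linear speed of flange above 0.65 m/s) or (contact force between square_block and anything else below 0.01 N and linear speed of square_block above 0.65 m/s)).
It also fails if it takes over 115 s, if anything falls off the work surface, if the arm or the gripper's body presses on something with over 40 N, if the wrist force passes 120 N, or if a joint passes its speed limit or range.

## Working session

There is one attempt and no reset: what is moved stays moved. The work goes in short steps, Python scripts to look and compute and a tool call to move; the robot and the scene stay as the last step left them, time stands still between calls to the robot, and variables do not carry over. Pictures are saved under pics/ and viewed, and the job is handed in when it is done.

Besides the shell and the picture viewer there is one more tool, called after "Request:" in YAML: its name, and indented under it one key for each argument. arm_command: Moves the arm, as the interface text tells. Its arguments: {"type":"object","properties":{"translation":{"type":"array","items":{"type":"array","items":{"type":"number"}}},"delta_rot":{"type":"array","items":{"type":"array","items":{"type":"number"}}},"jaw":{"type":"number"},"newtons":{"type":"number"}},"required":["translation","delta_rot"]}

```bash
ls; mkdir -p pics
python3 - <<'E'
from bench import env
import cv2, numpy as np
print(env.state())
for n in ["scene","top","wrist"]:
    p=env.camera_params(n); print(n,p)
    im=env.get_image(n); cv2.imwrite(f"pics/{n}0.png",im[:,:,::-1])
E
```

```text
pics
{'clock': 0.0, 'joints': array([-7.38548612e+01,  1.64557202e+01,  9.04247464e+01,  7.91380516e-04,
        7.32576413e+01, -8.59447955e+00]), 'joint_velocities': array([ 0.00844858, -0.01341723, -0.05969581, -0.06777107, -0.02036392,
        0.10711625]), 'joint_efforts': array([-6.69960336e-04, -4.05988169e+01, -2.92623818e+01, -1.56272263e-04,
        5.84780413e-03, -6.85450043e-07]), 'tool_pos': array([ 282.33241466, -612.41150865,  240.90229634]), 'ee_rot': array([-98.90864445,  89.86188998, 105.83074502]), 'ft_force': array([0.32539611, 0.02015369, 0.11533928]), 'ft_torque': array([-0.00506107, -0.00168764, -0.01325085]), 'gripper_width': 1.0022223535233898}
scene {'vfov': 54.61108648417038, 'cx': 257.56858513798045, 'cy': 193.0193085694729, 'eye': array([ 810.27990528, -281.45223493,  729.08960694]), 'rotation': array([-150.51410555,   -0.57499408,   43.07817675])}
top {'vfov': 51.92754747395965, 'cx': 251.05445830551804, 'cy': 189.12412019983486, 'eye': array([ 457.75241502,    5.38891328, 1094.61635096]), 'rotation': array([-174.32778851,    0.443735  ,  -89.46711673])}
wrist {'vfov': 70.3769921905689, 'cx': 253.5059860306138, 'cy': 191.72870592565738, 'eye': array([ 348.35725229, -581.28451391,  372.74084647]), 'rotation': array([ 1.63222067e+02,  1.12830119e-01, -6.52586220e+01])}
```

View pics/scene0.png

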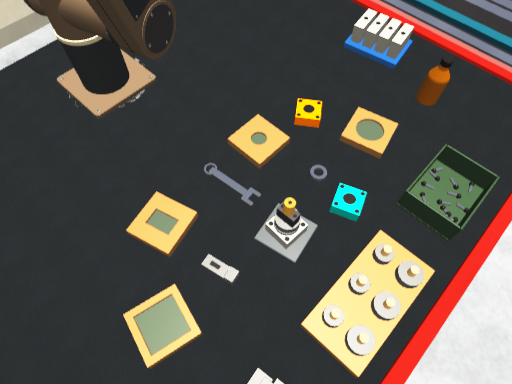

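View pics/top0.png

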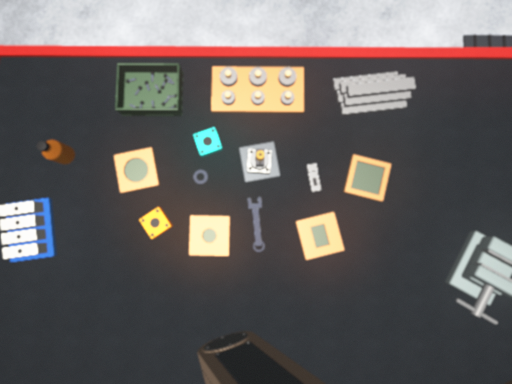

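View pics/wrist0.png

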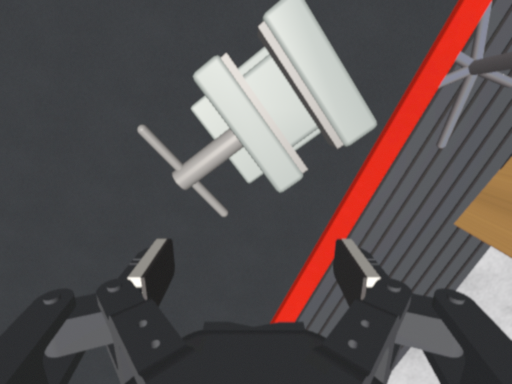

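The top view shows the stack on the steel pad at (260,160). The turquoise square look-alike is at (207,141) and the orange one at (155,222), and both stay untouched. The stores are:
- stub: (209,236), small round pocket
- flange: (136,170), large round pocket
- bar: (320,236), oblong pocket
- square: (368,178), square pocket

Next I'll measure them in both fixed views.

```bash
cat > h.py <<'E'
import numpy as np, cv2
from scipy.spatial.transform import Rotation as R
def cam(p):
    f=192/np.tan(np.radians(p['vfov']/2))
    return f,p['cx'],p['cy'],np.array(p['eye']),R.from_euler('xyz',p['rotation'],degrees=True).as_matrix()
def rays(p,uv):
    f,cx,cy,e,M=cam(p); uv=np.atleast_2d(uv).astype(float)
    d=np.c_[(uv[:,0]-cx)/f,(uv[:,1]-cy)/f,np.ones(len(uv))]
    return e,d@M.T
def toplane(p,uv,z):
    e,d=rays(p,uv); return e+d*((z-e[2])/d[:,2])[:,None]
def proj(p,X):
    f,cx,cy,e,M=cam(p); c=(np.atleast_2d(X)-e)@M
    return np.c_[cx+f*c[:,0]/c[:,2],cy+f*c[:,1]/c[:,2]]
E
python3 - <<'E'
from h import *
from bench import env
for n in ["top","scene"]:
    p=env.camera_params(n); im=cv2.imread(f"pics/{n}0.png")
    hsv=cv2.cvtColor(im,cv2.COLOR_BGR2HSV)
    m=cv2.inRange(hsv,(8,60,130),(28,255,255))
    m=cv2.morphologyEx(m,cv2.MORPH_CLOSE,np.ones((3,3),np.uint8))
    cs,h=cv2.findContours(m,cv2.RETR_CCOMP,cv2.CHAIN_APPROX_NONE)
    for i,c in enumerate(cs):
        a=cv2.contourArea(c)
        if a<60: continue
        W=toplane(p,c[:,0,:],20)[:,:2]
        r=cv2.minAreaRect(W.astype(np.float32)); ctr=c[:,0,:].mean(0)
        print(n,'hole' if h[0][i][3]>=0 else 'outer','px',ctr.round(0),'world',np.round(r[0],1),'size',np.round(r[1],1),'ang',round(r[2],1))
E
```

```text
top outer px [154. 222.] world [470.9 276.6] size [29.8 30.3] ang 0.5
top outer px [209. 235.] world [438.8 127.6] size [113.1 114. ] ang 0.5
top hole px [209. 235.] world [438.2 128. ] size [102.  101.2] ang 88.8
top outer px [320. 235.] world [ 440.4 -171.7] size [112.2 113. ] ang 14.5
top hole px [319. 235.] world [ 440.8 -171.6] size [57.8 38.2] ang 14.4
top outer px [155. 222.] world [471.2 275.6] size [70.2 71. ] ang 34.6
top hole px [155. 222.] world [472.  276.3] size [59.9 61.5] ang 75.9
top outer px [367. 177.] world [ 599.7 -303.9] size [112.6 112. ] ang 76.1
top hole px [367. 177.] world [ 599.8 -303.8] size [78.  78.1] ang 76.0
top outer px [260. 155.] world [659.4  -9.1] size [28.  22.1] ang 0.5
top outer px [136. 170.] world [616.3 333.6] size [113.4 113. ] ang 12.2
top hole px [136. 170.] world [616.2 332.7] size [64.1 66.6] ang 0.5
top outer px [ 52. 149.] world [669.5 568.6] size [46.6 54.4] ang 68.9
top outer px [262.  87.] world [8.483e+02 3.000e-01] size [263.8 135.8] ang 89.5
top hole px [287.  97.] world [824.7 -83.6] size [40.4 39.2] ang 0.1
top hole px [257. 
[... 1190 characters left out ...]
 [439.5 128.6] size [109.5 108.2] ang 89.6
scene hole px [258. 138.] world [440.  128.4] size [36. 36.] ang 43.5
scene outer px [370. 130.] world [617.5 334.4] size [107.1 110.1] ang 12.1
scene hole px [369. 129.] world [617.8 333.6] size [66.3 67.1] ang 75.0
scene outer px [308. 113.] world [474.5 273.1] size [64.5 90. ] ang 34.3
scene hole px [309. 108.] world [466.7 284.4] size [28.3 26.6] ang 43.6
scene outer px [439.  75.] world [646.7 618. ] size [55.2 65.4] ang 15.6
scene outer px [108.  84.] world [11.3 -3.2] size [190.4 189.9] ang 89.7
scene outer px [77. 40.] world [-175.1   29.2] size [131.   43.3] ang 39.6
scene outer px [79.  4.] world [-303.1  132.2] size [127.2  40.5] ang 14.5
```

Run:
```python
import cv2
a=cv2.imread("pics/scene0.png")[180:280,230:340]; b=cv2.imread("pics/top0.png")[120:200,190:300]
cv2.imwrite("pics/crop_s.png",cv2.resize(a,None,fx=7,fy=5.9,interpolation=cv2.INTER_CUBIC)) if 0 else cv2.imwrite("pics/crop_s.png",cv2.resize(a,None,fx=6,fy=6,interpolation=cv2.INTER_CUBIC))
cv2.imwrite("pics/crop_t.png",cv2.resize(b,None,fx=7,fy=7,interpolation=cv2.INTER_CUBIC))
```

```text
(no output)
```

View pics/crop_s.png

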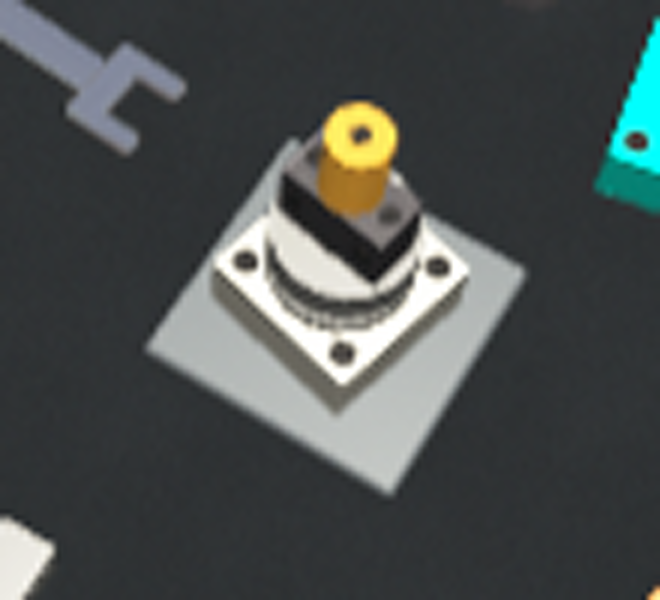

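View pics/crop_t.png

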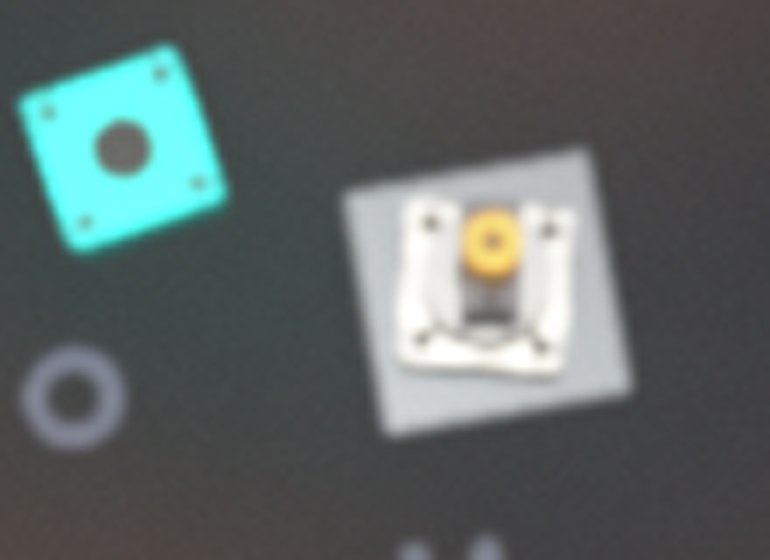

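The crops confirm the stack: brass stub, dark bar, white flange and square aluminium block on the grey pad, distinct from the turquoise block. The stub top is near (290,202) in scene and (260,154) in top. Next I'll measure the stack.

Run:
```python
from h import *
from bench import env
S=env.camera_params("scene");T=env.camera_params("top")
def cs(l): return np.array(l)/6+[230,180]-0.4
def ct(l): return np.array(l)/7+[190,120]-0.4
print("stub top S",toplane(S,cs([[360,135]]),136).round(1),"T",toplane(T,ct([[493,240]]),136).round(1))
q=toplane(S,cs([[282,178],[375,247],[420,205],[325,132]]),102)[:,:2]
print("bar S",q.round(1),q.mean(0)); 
for i in range(4):
    d=q[(i+1)%4]-q[i]; print(np.hypot(*d).round(1),np.degrees(np.arctan2(d[1],d[0])).round(1))
q=toplane(S,cs([[211,266],[341,383],[469,270]]),42)[:,:2]
print("sq S",q.round(1),"c",((q[0]+q[2])/2).round(1))
for i in range(2):
    d=q[(i+1)%4]-q[i]; print(np.hypot(*d).round(1),np.degrees(np.arctan2(d[1],d[0])).round(1))
q=toplane(T,ct([[404,198],[575,208],[562,378],[397,363]]),42)[:,:2]
print("sq T",q.round(1),q.mean(0)); 
for i in range(4):
    d=q[(i+1)%4]-q[i]; print(np.hypot(*d).round(1),np.degrees(np.arctan2(d[1],d[0])).round(1))
st=env.state()
M=R.from_euler('xyz',st['ee_rot'],degrees=True).as_matrix(); print(M.round(3),st['tool_pos'])
```

```text
stub top S [[640.6  -6.4 136. ]] T [[640.4  -7.6 136. ]]
bar S [[623.  -19.2]
 [659.9 -17.3]
 [660.7   3.4]
 [622.    2.5]] [641.3848269   -7.63624266]
37.0 2.9
20.8 87.7
38.7 -178.7
21.7 -87.5
sq S [[609.7 -35.5]
 [669.4 -37.3]
 [674.2  23.3]] c [642.   -6.1]
59.7 -1.7
60.7 85.5
sq T [[674.5  25.7]
 [671.1 -40.5]
 [604.7 -35.8]
 [610.   27.7]] [640.0452324   -5.72163855]
66.3 -93.0
66.6 175.9
63.8 85.2
64.6 -1.8
[[-0.     0.418 -0.908]
 [ 0.002 -0.908 -0.418]
 [-1.    -0.002 -0.   ]] [ 282.38045269 -612.58648898  241.25183081]
```

```bash
cat >> h.py <<'E'
def goal(x,y,z,a,verbose=True):
    from bench import env
    st=env.state(); M=R.from_euler('xyz',st['ee_rot'],degrees=True).as_matrix()
    c,s=np.cos(np.radians(a)),np.sin(np.radians(a))
    Rt=np.array([[0,c,s],[0,s,-c],[-1,0,0.]])
    t=M.T@(np.array([x,y,z])-st['tool_pos'])/40
    r=R.from_matrix(M.T@Rt).as_rotvec(degrees=True)/8
    yaw=np.degrees(np.arctan2(M[1,1],M[0,1]))
    print('t',round(st['clock'],2),'pos',st['tool_pos'].round(1),'yaw',yaw.round(2),'w',round(st['gripper_width'],3),'F',st['ft_force'].round(1),'j1,6',st['joints'][[0,5]].round(0))
    print('translation',t.round(3),'rot',r.round(3))
E
python3 -c "
from h import *
goal(461,-310,262,-77)
goal(630,-7,262,-90)"
```

```text
t 0.15 pos [ 282.4 -612.6  241.3] yaw -65.26 w 0.999 F [ 0.   0.1 -0.5] j1,6 [-74.  -9.]
translation [-0.508 -5.003 -7.222] rot [ 1.467e+00 -1.000e-03  1.300e-02]
t 0.15 pos [ 282.4 -612.6  241.3] yaw -65.26 w 0.999 F [ 0.   0.1 -0.5] j1,6 [-74.  -9.]
translation [ -0.497 -10.114 -14.229] rot [3.092e+00 1.000e-03 1.300e-02]
```

Request:
arm_command:
  translation:
    - [-0.5,-5,-7.1]
    - [-0.5,-5,-7.1]
    - [-0.5,-10.1,-14.2]
    - [-0.5,-10.1,-14.2]
    - [-0.5,-10.1,-14.2]
    - [-0.5,-10.1,-14.2]
    - [-0.5,-10.1,-14.2]
    - [-0.5,-10.1,-14.2]
  delta_rot:
    - [0.8,0,0]
    - [1.5,0,0]
    - [2.3,0,0]
    - [3.1,0,0]
    - [3.1,0,0]
    - [3.1,0,0]
    - [3.1,0,0]
    - [3.1,0,0]
  jaw: 1
  newtons: 50

```text
clock: 0.95
tool_pos: [482.1, -264.4, 255.1]
ee_rot: [-54.7, 90.0, 125.3]
ft_force: [0.9, -0.0, -0.6]
gripper_width: 1.003
```

```bash
python3 -c "
from h import *
goal(630,-7,262,-90)"
```

```text
t 0.95 pos [ 482.1 -264.4  255.1] yaw -90.07 w 1.003 F [ 0.9 -0.  -0.6] j1,6 [-39.  51.]
translation [-0.172 -6.439 -3.689] rot [-0.009  0.     0.001]
```

Request:
arm_command:
  translation:
    - [-0.1,-6.4,-3.7]
    - [-0.1,-6.4,-3.7]
    - [-0.1,-6.4,-3.7]
    - [-0.1,-6.4,-3.7]
    - [-0.1,-6.4,-3.7]
    - [-0.1,-6.4,-3.7]
    - [-0.1,-6.4,-3.7]
    - [-0.1,-6.4,-3.7]
  delta_rot:
    - [0,0,0]
    - [0,0,0]
    - [0,0,0]
    - [0,0,0]
    - [0,0,0]
    - [0,0,0]
    - [0,0,0]
    - [0,0,0]

```text
clock: 1.75
tool_pos: [629.8, -9.4, 258.6]
ee_rot: [10.9, 89.9, -169.1]
ft_force: [-0.5, -0.1, 0.1]
gripper_width: 1.003
```

```bash
python3 -c "
from h import *
from bench import env
goal(640.5,-7,124,-90)
p=env.camera_params('wrist'); print(p)
im=env.get_image('wrist'); cv2.imwrite('pics/w1.png',im[:,:,::-1])
goal(640.5,-7,124,-90)"
```

```text
t 1.75 pos [629.8  -9.4 258.6] yaw -89.92 w 1.003 F [-0.5 -0.1  0.1] j1,6 [-10.  80.]
translation [ 3.364 -0.061 -0.271] rot [ 0.01   0.009 -0.002]
{'vfov': 70.3769921905689, 'cx': 253.5059860306138, 'cy': 191.72870592565738, 'eye': array([702.6798838 ,  -8.57836834, 390.08814938]), 'rotation': array([ 1.63134119e+02, -3.20704169e-02, -8.99209937e+01])}
t 1.8 pos [629.5 -10.5 258.6] yaw -90.02 w 1.001 F [ 0.2 -0.2  0.1] j1,6 [-10.  80.]
translation [ 3.365 -0.087 -0.278] rot [-0.003  0.009 -0.002]
```

View pics/w1.png

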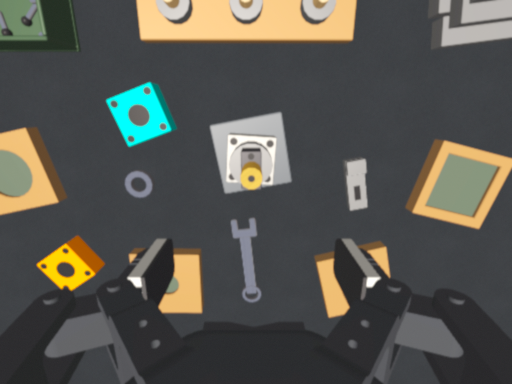

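The wrist view shows the stub top at (251,178) with the bar and square block around it. I'll refine the poses from this picture.

Run:
```python
import cv2
b=cv2.imread("pics/w1.png")[100:205,200:300]
cv2.imwrite("pics/w1c.png",cv2.resize(b,None,fx=5.6,fy=5.6,interpolation=cv2.INTER_CUBIC))
```

```text
(no output)
```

View pics/w1c.png

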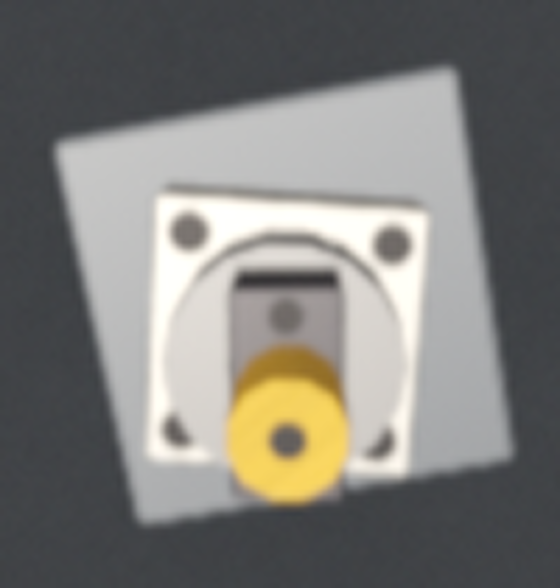

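Run:
```python
from h import *
p={'vfov': 70.3769921905689, 'cx': 253.5059860306138, 'cy': 191.72870592565738, 'eye': np.array([702.6798838 ,  -8.57836834, 390.08814938]), 'rotation': np.array([ 1.63134119e+02, -3.20704169e-02, -8.99209937e+01])}
cw=lambda l:np.array(l)/5.6+[200,100]-.41
print("stub",toplane(p,cw([[288,440]]),136).round(1))
print("stubhole",toplane(p,cw([[288,318]]),102).round(1))
q=toplane(p,cw([[233,285],[340,288],[340,494],[233,492]]),102)[:,:2]; print("bar",q.round(1),q.mean(0))
def ed(a,b): d=b-a; return np.hypot(*d).round(1),np.degrees(np.arctan2(d[1],d[0])).round(1)
print(ed(q[1],q[0]),ed(q[2],q[3]),ed(q[3],q[0]),ed(q[2],q[1]))
q=toplane(p,cw([[157,192],[428,210],[405,475],[150,460]]),42)[:,:2]; print("sq",q.round(1),q.mean(0))
print(ed(q[1],q[0]),ed(q[2],q[3]),ed(q[3],q[0]),ed(q[2],q[1]))
q=toplane(p,cw([[166,360],[406,360]]),72); print("flange lr",q.round(1))
goal(641,-7.5,124,-90)
```

```text
stub [[639.3  -6.4 136. ]]
stubhole [[654.6  -6.2 102. ]]
bar [[660.9   4.2]
 [660.3 -16. ]
 [619.9 -16.3]
 [620.2   4.7]] [640.3321833   -5.85555916]
(np.float64(20.2), np.float64(88.5)) (np.float64(21.0), np.float64(89.0)) (np.float64(40.6), np.float64(-0.7)) (np.float64(40.5), np.float64(0.5))
sq [[673.   23.7]
 [669.1 -37.2]
 [607.3 -33.3]
 [610.9  26.9]] [640.06734954  -4.9646411 ]
(np.float64(61.0), np.float64(86.3)) (np.float64(60.3), np.float64(86.6)) (np.float64(62.2), np.float64(-3.0)) (np.float64(61.9), np.float64(-3.6))
flange lr [[640.7  19.9  72. ]
 [640.7 -30.8  72. ]]
t 1.8 pos [629.5 -10.5 258.6] yaw -90.02 w 1.001 F [ 0.2 -0.2  0.1] j1,6 [-10.  80.]
translation [ 3.365 -0.075 -0.291] rot [-0.003  0.009 -0.002]
```

Request:
arm_command:
  translation:
    - [1,-0.08,-0.26]
    - [2,-0.08,-0.26]
    - [2.6,-0.08,-0.26]
    - [2.6,-0.08,-0.26]
    - [2.6,-0.08,-0.26]
  delta_rot:
    - [0,0,0]
    - [0,0,0]
    - [0,0,0]
    - [0,0,0]
    - [0,0,0]

```text
clock: 2.3
tool_pos: [640.1, -8.7, 155.6]
ee_rot: [22.9, 90.0, -157.3]
ft_force: [0.0, 0.1, 0.7]
gripper_width: 1.0
```

```bash
python3 -c "
from h import *
from bench import env
goal(640,-6.5,124,-90)
im=env.get_image('wrist'); cv2.imwrite('pics/w2.png',im[:,:,::-1])
im=env.get_image('scene'); cv2.imwrite('pics/s2.png',cv2.resize(im[150:290,200:380,::-1],None,fx=4,fy=4))
goal(640,-6.5,124,-90)"
```

```text
t 2.3 pos [640.1  -8.7 155.6] yaw -90.16 w 1.0 F [0.  0.1 0.7] j1,6 [-10.  80.]
translation [ 0.79  -0.054  0.002] rot [-0.02   0.002 -0.001]
t 2.4 pos [641.5  -8.4 158. ] yaw -90.13 w 0.999 F [-0.3  0.2 -0.1] j1,6 [-10.  80.]
translation [ 0.849 -0.048  0.042] rot [-0.016 -0.03  -0.006]
```

View pics/w2.png

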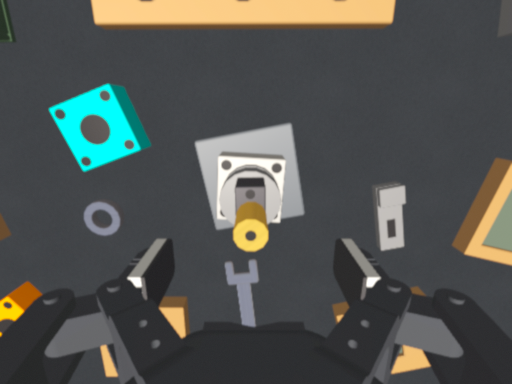

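View pics/s2.png

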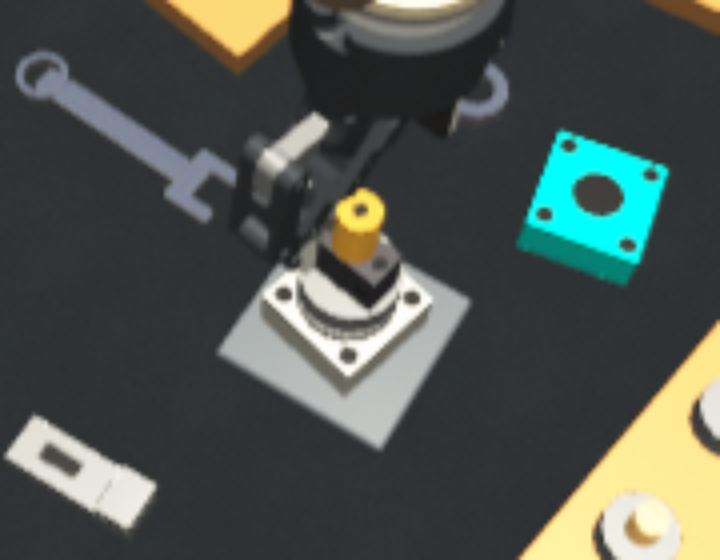

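Request:
arm_command:
  translation:
    - [0.4,-0.05,0]
    - [0.82,-0.05,0.02]
    - [0.82,-0.05,0.02]
    - [0.82,-0.05,0.02]
  delta_rot:
    - [0,0,0]
    - [0,0,0]
    - [0,0,0]
    - [0,0,0]

```text
clock: 2.8
tool_pos: [638.6, -5.1, 121.0]
ee_rot: [-8.1, 89.9, 171.9]
ft_force: [0.1, -0.9, -0.5]
gripper_width: 1.003
```

Request:
arm_command:
  translation:
    - [0,0,0]
    - [0,0,0]
    - [0,0,0]
    - [0,0,0]
    - [0,0,0]
    - [0,0,0]
    - [0,0,0]
    - [0,0,0]
  delta_rot:
    - [0,0,0]
    - [0,0,0]
    - [0,0,0]
    - [0,0,0]
    - [0,0,0]
    - [0,0,0]
    - [0,0,0]
    - [0,0,0]
  jaw: -0.6
  newtons: 40

```text
clock: 3.6
tool_pos: [639.8, -5.5, 122.9]
ee_rot: [163.3, 89.9, -16.7]
ft_force: [0.1, -1.4, 3.2]
gripper_width: 0.242
```

```bash
python3 -c "
from h import *
from bench import env
goal(640,-6.5,124,-90)
im=env.get_image('wrist'); cv2.imwrite('pics/w3.png',im[:,:,::-1])
"
```

```text
t 3.6 pos [639.8  -5.5 122.9] yaw -90.06 w 0.242 F [ 0.1 -1.4  3.2] j1,6 [-10.  81.]
translation [-0.028  0.025 -0.005] rot [-0.008 -0.006 -0.002]
```

View pics/w3.png

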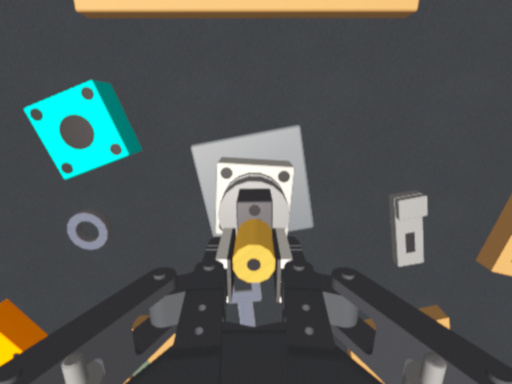

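Request:
arm_command:
  translation:
    - [0,0,0]
    - [0,0,0]
    - [-0.3,0,0]
    - [-1,0,0]
    - [-1.8,0,0]
    - [-2.6,0,0]
    - [-2.8,0,0]
    - [-2.8,0,0]
  delta_rot:
    - [0,0,0]
    - [0,0,0]
    - [0,0,0]
    - [0,0,0]
    - [0,0,0]
    - [0,0,0]
    - [0,0,0]
    - [0,0,0]
  jaw: -1
  newtons: 40

```text
clock: 4.45
tool_pos: [640.0, -5.2, 236.0]
ee_rot: [175.3, 89.8, -4.7]
ft_force: [-0.6, 0.3, -1.4]
gripper_width: 0.241
```

```bash
python3 -c "
from h import *
from bench import env
im=env.get_image('wrist'); cv2.imwrite('pics/w4.png',im[:,:,::-1])
im=env.get_image('scene'); cv2.imwrite('pics/s4.png',cv2.resize(im[130:290,200:380,::-1],None,fx=3.7,fy=3.7))
goal(439.3,128.2,200,-90)
"
```

```text
t 4.55 pos [638.4  -5.1 232.2] yaw -90.06 w 0.243 F [ 1.   0.2 -1.7] j1,6 [-10.  81.]
translation [ 0.825 -3.326  4.978] rot [-0.007  0.025  0.005]
```

View pics/w4.png

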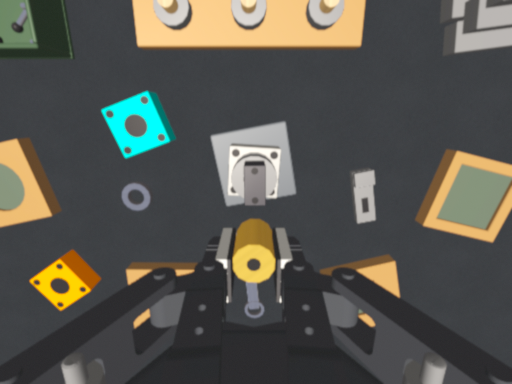

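View pics/s4.png

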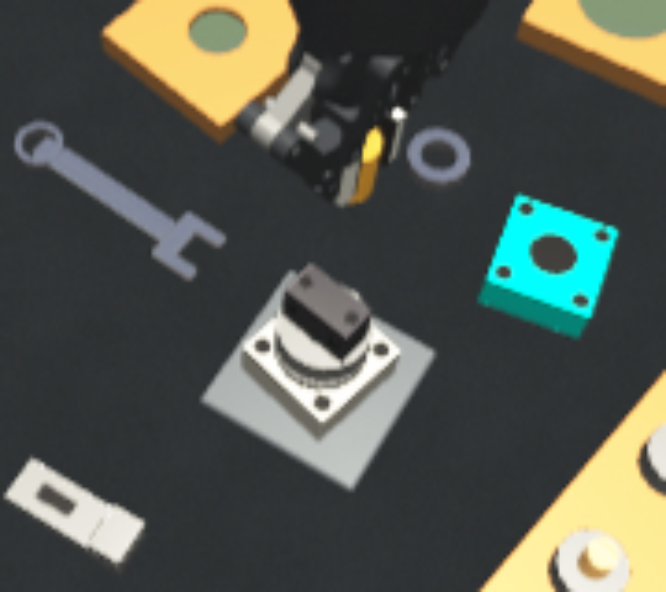

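Request:
arm_command:
  translation:
    - [0,-0.8,1.2]
    - [0,-1.6,2.4]
    - [0.2,-2.4,3.6]
    - [0.8,-3.3,4.95]
    - [1.6,-3.3,4.95]
    - [2.2,-3.3,4.95]
    - [2.2,-3.3,4.95]
    - [2.2,-3.3,4.95]
  delta_rot:
    - [0,0,0]
    - [0,0,0]
    - [0,0,0]
    - [0,0,0]
    - [0,0,0]
    - [0,0,0]
    - [0,0,0]
    - [0,0,0]

```text
clock: 5.35
tool_pos: [440.9, 126.7, 145.3]
ee_rot: [5.8, 89.8, -174.3]
ft_force: [0.5, 0.3, -0.1]
gripper_width: 0.242
```

```bash
python3 -c "
from h import *
from bench import env
goal(439.3,128.2,36,-90)
im=env.get_image('wrist'); cv2.imwrite('pics/w5.png',im[:,:,::-1])
im=env.get_image('scene'); cv2.imwrite('pics/s5.png',cv2.resize(im[80:190,200:350,::-1],None,fx=5,fy=5))
goal(439.3,128.2,36,-90)
"
```

```text
t 5.35 pos [440.9 126.7 145.3] yaw -90.05 w 0.242 F [ 0.5  0.3 -0.1] j1,6 [ 3. 93.]
translation [ 2.733 -0.037  0.032] rot [-0.006  0.022 -0.002]
t 5.45 pos [443.4 126.5 147.9] yaw -90.11 w 0.24 F [-0.2 -0.1 -1.4] j1,6 [ 3. 93.]
translation [ 2.797 -0.042  0.109] rot [-0.013 -0.018  0.001]
```

View pics/w5.png

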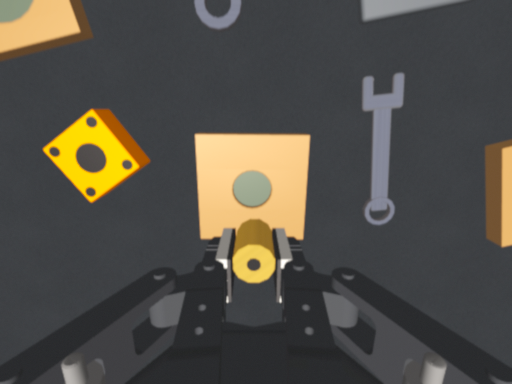

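View pics/s5.png

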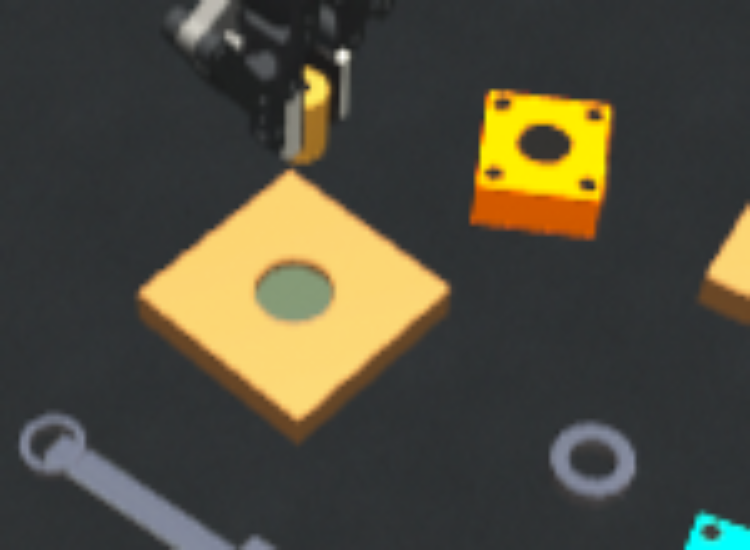

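Request:
arm_command:
  translation:
    - [0.8,-0.04,0.06]
    - [1.6,-0.04,0.06]
    - [2.3,-0.04,0.06]
    - [2.45,-0.04,0.06]
    - [2.45,-0.04,0.06]
    - [2.45,-0.04,0.06]
  delta_rot:
    - [0,0,0]
    - [0,0,0]
    - [0,0,0]
    - [0,0,0]
    - [0,0,0]
    - [0,0,0]

```text
clock: 6.05
tool_pos: [441.3, 128.4, 50.4]
ee_rot: [-176.0, 89.8, 3.9]
ft_force: [-0.1, 0.3, -1.8]
gripper_width: 0.242
```

```bash
python3 -c "
from h import *
from bench import env
goal(439.3,128.2,36,-90)
im=env.get_image('scene'); cv2.imwrite('pics/s6.png',cv2.resize(im[80:190,200:350,::-1],None,fx=5,fy=5))
goal(439.3,128.2,36,-90)
"
```

```text
t 6.05 pos [441.3 128.4  50.4] yaw -90.09 w 0.242 F [-0.1  0.3 -1.8] j1,6 [ 4. 94.]
translation [0.36  0.005 0.052] rot [-0.011 -0.026  0.002]
t 6.1 pos [441.4 128.4  50.6] yaw -90.08 w 0.239 F [-0.3  0.2 -1. ] j1,6 [ 4. 94.]
translation [0.365 0.006 0.054] rot [-0.01  -0.031  0.002]
```

View pics/s6.png

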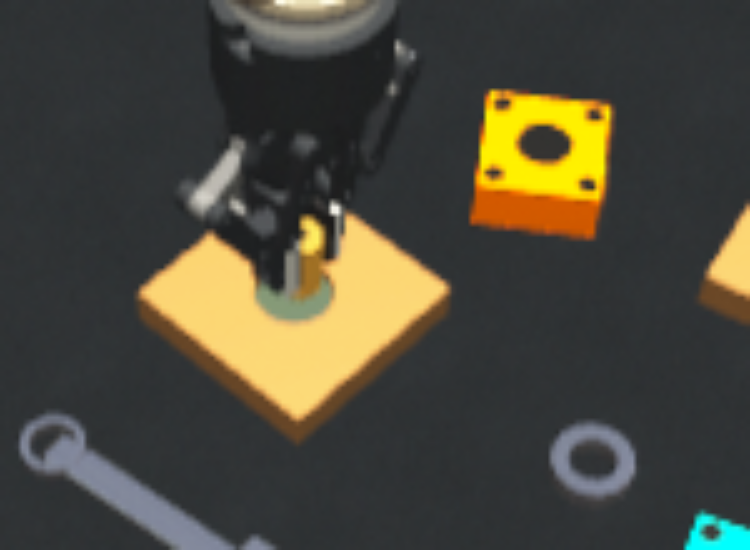

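Request:
arm_command:
  translation:
    - [0.1,0,0.04]
    - [0.2,0,0.04]
    - [0.28,0,0.04]
    - [0.34,0,0.04]
    - [0.34,0,0.04]
  delta_rot:
    - [0,0,0]
    - [0,0,0]
    - [0,0,0]
    - [0,0,0]
    - [0,0,0]

```text
clock: 6.6
tool_pos: [437.6, 128.5, 34.9]
ee_rot: [4.8, 90.0, -175.3]
ft_force: [-0.7, -0.3, 0.7]
gripper_width: 0.242
```

```bash
python3 -c "
from h import *
goal(439.3,128.2,36,-90)
"
```

```text
t 6.6 pos [437.6 128.5  34.9] yaw -90.06 w 0.242 F [-0.7 -0.3  0.7] j1,6 [ 4. 94.]
translation [-0.028  0.007 -0.042] rot [-0.007  0.004 -0.   ]
```

Request:
arm_command:
  translation:
    - [0.03,0,0]
    - [0.05,0,0]
    - [0.05,0,0]
  delta_rot:
    - [0,0,0]
    - [0,0,0]
    - [0,0,0]

```text
clock: 6.9
tool_pos: [437.9, 128.5, 34.7]
ee_rot: [12.3, 89.9, -167.7]
ft_force: [-6.7, -0.8, 15.2]
gripper_width: 0.242
```

Request:
arm_command:
  translation:
    - [-0.04,0,0]
    - [-0.04,0,0]
    - [-0.04,0,0]
    - [-0.04,0,0]
    - [-0.04,0,0]
    - [-0.04,0,0]
  delta_rot:
    - [0,0,0]
    - [0,0,0]
    - [0,0,0]
    - [0,0,0]
    - [0,0,0]
    - [0,0,0]
  jaw: 0

```text
clock: 7.5
tool_pos: [437.5, 128.4, 34.2]
ee_rot: [-0.2, 90.0, 179.7]
ft_force: [0.4, -0.1, 0.6]
gripper_width: 0.499
```

Request:
arm_command:
  translation:
    - [-0.5,0,0]
    - [-1.5,0,0]
    - [-2.5,0,0]
    - [-3.5,0,0]
    - [-4.2,0,0]
    - [-4.2,0,0]
    - [-4.2,0,0]
  delta_rot:
    - [0,0,0]
    - [0,0,0]
    - [0,0,0]
    - [0,0,0]
    - [0,0,0]
    - [0,0,0]
    - [0,0,0]
  jaw: 1

```text
clock: 8.2
tool_pos: [437.7, 128.5, 202.7]
ee_rot: [-176.6, 89.9, 3.3]
ft_force: [0.2, 0.4, -1.0]
gripper_width: 1.0
```

```bash
python3 -c "
from h import *
from bench import env
goal(630,-6.3,200,-90)
p=env.camera_params('wrist');im=env.get_image('wrist'); cv2.imwrite('pics/w7.png',im[:,:,::-1])
np.save('p7.npy',p,allow_pickle=True)
im=env.get_image('scene'); cv2.imwrite('pics/s7.png',im[:,:,::-1])
"
```

```text
t 8.2 pos [437.7 128.5 202.7] yaw -90.06 w 1.0 F [ 0.2  0.4 -1. ] j1,6 [ 4. 94.]
translation [ 0.072  3.364 -4.811] rot [-0.008 -0.008  0.   ]
```

View pics/w7.png

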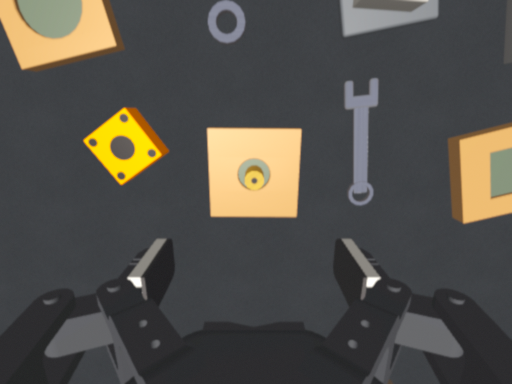

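View pics/s7.png

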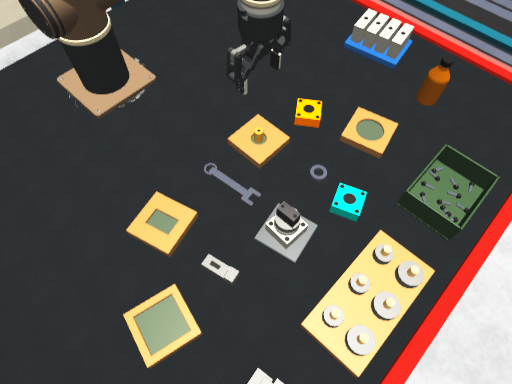

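The stub stands upright in the small round pocket, with its top at (254,180) in wrist. Next is the bar, so I'll go back over the stack.

Request:
arm_command:
  translation:
    - [-0.3,0.8,-1.2]
    - [-0.6,1.6,-2.4]
    - [-0.6,2.4,-3.5]
    - [-0.6,3.35,-4.8]
    - [-0.6,3.35,-4.8]
    - [-0.6,3.35,-4.8]
    - [-0.6,3.35,-4.8]
    - [-0.6,3.35,-4.8]
  delta_rot:
    - [0,0,0]
    - [0,0,0]
    - [0,0,0]
    - [0,0,0]
    - [0,0,0]
    - [0,0,0]
    - [0,0,0]
    - [0,0,0]

```text
clock: 9.1
tool_pos: [628.1, -5.0, 224.7]
ee_rot: [-13.2, 89.8, 166.7]
ft_force: [-0.3, 0.5, -0.7]
gripper_width: 1.001
```

```bash
python3 -c "
from h import *
from bench import env
p=np.load('p7.npy',allow_pickle=True).item(); print('stub',toplane(p,[[254.3,180.7]],48))
goal(640.5,-6.3,92,-90)
p=env.camera_params('wrist');im=env.get_image('wrist')
np.save('p8.npy',p,allow_pickle=True)
cv2.imwrite('pics/w8.png',cv2.resize(im[100:240,170:340,::-1],None,fx=4,fy=4,interpolation=cv2.INTER_CUBIC))
goal(640.5,-6.3,92,-90)
"
```

```text
stub [[436.66389956 128.23591626  48.        ]]
t 9.1 pos [628.1  -5.  224.7] yaw -90.03 w 1.001 F [-0.3  0.5 -0.7] j1,6 [-10.  80.]
translation [ 3.316  0.036 -0.32 ] rot [-0.003  0.024  0.006]
t 9.15 pos [628.2  -4.8 225.3] yaw -90.01 w 1.002 F [ 0.1  0.3 -1.5] j1,6 [-10.  80.]
translation [ 3.332  0.041 -0.315] rot [-0.001  0.016  0.004]
```

View pics/w8.png

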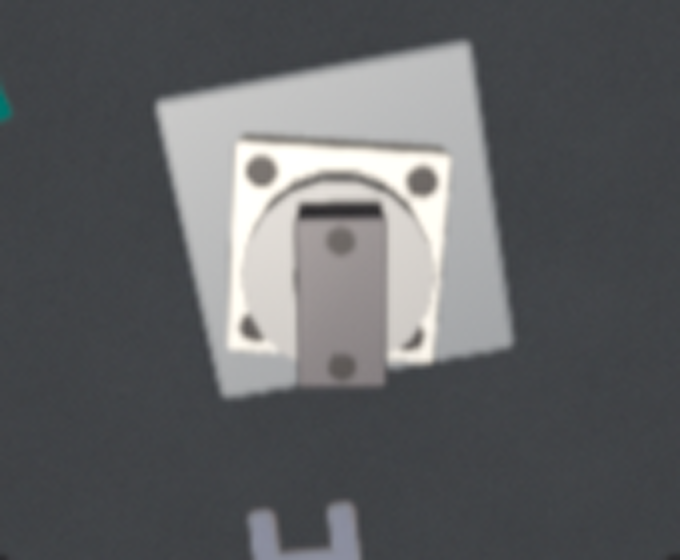

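```bash
python3 -c "
from h import *
p=np.load('p8.npy',allow_pickle=True).item()
cw=lambda l:np.array(l)/4+[170,100]-.4
h=toplane(p,cw([[340,241],[341.5,366]]),102)[:,:2]; d=h[0]-h[1];print('holes',h.round(1),h.mean(0).round(1),np.degrees(np.arctan2(d[1],d[0])).round(1))
q=toplane(p,cw([[298,218],[383,218],[386,386],[297,386]]),102)[:,:2]; print(q.round(1),q.mean(0).round(1))
q=toplane(p,cw([[237,143],[449,156],[433,362],[228,350]]),42)[:,:2]; print('sq',q.mean(0).round(1))
q=toplane(p,cw([[243,268],[436,280]]),72)[:,:2]; print('fl',q.mean(0).round(1))
"
```

```text
holes [[655.1  -5.3]
 [624.3  -5.7]] [639.7  -5.5] 0.7
[[660.5   4.5]
 [660.5 -15.4]
 [619.2 -16.6]
 [619.2   5.2]] [639.8  -5.5]
sq [639.8  -4.6]
fl [640.7  -5.3]
```

Request:
arm_command:
  translation:
    - [1,0.02,-0.3]
    - [2,0.02,-0.3]
    - [2.8,0.02,-0.3]
    - [3.2,0.02,-0.3]
    - [3.26,0.02,-0.3]
    - [3.26,0.02,-0.3]
    - [3.26,0.02,-0.3]
  delta_rot:
    - [0,0,0]
    - [0,0,0]
    - [0,0,0]
    - [0,0,0]
    - [0,0,0]
    - [0,0,0]
    - [0,0,0]

```text
clock: 9.85
tool_pos: [643.0, -6.6, 98.7]
ee_rot: [170.8, 89.7, -9.2]
ft_force: [-0.1, 0.7, 1.0]
gripper_width: 0.996
```

```bash
python3 -c "
from h import *
goal(640,-5.7,92,-90)
"
```

```text
t 9.85 pos [643.   -6.6  98.7] yaw -90.04 w 0.996 F [-0.1  0.7  1. ] j1,6 [-10.  80.]
translation [ 0.167 -0.022  0.075] rot [-0.005 -0.031 -0.005]
```

Request:
arm_command:
  translation:
    - [0.12,-0.02,0.04]
    - [0.12,-0.02,0.04]
    - [0.12,-0.02,0.04]
  delta_rot:
    - [0,0,0]
    - [0,0,0]
    - [0,0,0]

```text
clock: 10.15
tool_pos: [640.0, -5.7, 91.7]
ee_rot: [171.3, 90.0, -8.7]
ft_force: [0.1, 0.3, -0.1]
gripper_width: 0.998
```

Request:
arm_command:
  translation:
    - [0,0,0]
    - [0,0,0]
    - [0,0,0]
    - [0,0,0]
    - [0,0,0]
    - [0,0,0]
    - [0,0,0]
    - [0,0,0]
  delta_rot:
    - [0,0,0]
    - [0,0,0]
    - [0,0,0]
    - [0,0,0]
    - [0,0,0]
    - [0,0,0]
    - [0,0,0]
    - [0,0,0]
  jaw: -1
  newtons: 50

```text
clock: 10.95
tool_pos: [640.1, -5.9, 91.4]
ee_rot: [156.9, 90.0, -23.2]
ft_force: [0.7, -0.6, 1.5]
gripper_width: 0.248
```

```bash
python3 -c "
from h import *
from bench import env
goal(640,-5.7,92,-90)
im=env.get_image('wrist')
cv2.imwrite('pics/w9.png',cv2.resize(im[100:340,130:380,::-1],None,fx=2.5,fy=2.5,interpolation=cv2.INTER_CUBIC))
"
```

```text
t 10.95 pos [640.1  -5.9  91.4] yaw -90.06 w 0.248 F [ 0.7 -0.6  1.5] j1,6 [-10.  80.]
translation [-0.015 -0.005  0.002] rot [-0.008 -0.004 -0.002]
```

View pics/w9.png

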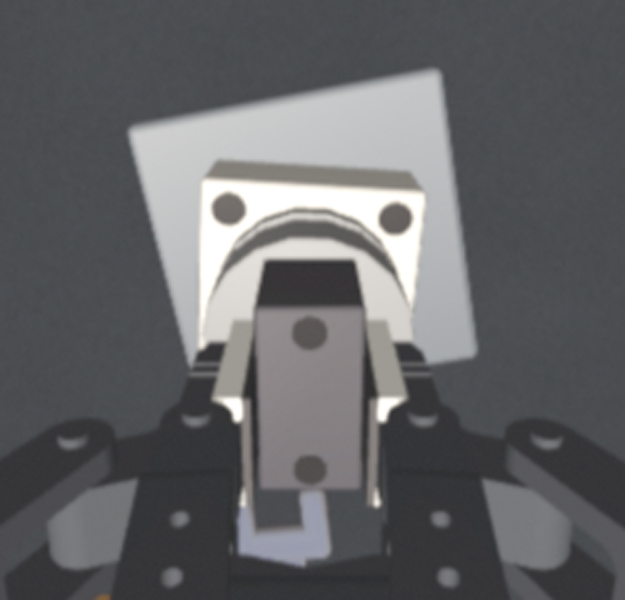

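The bar is gripped squarely. Now lift.

Request:
arm_command:
  translation:
    - [-0.2,0,0]
    - [-0.8,0,0]
    - [-1.6,0,0]
    - [-2.4,0,0]
    - [-2.6,0,0]
    - [-2.6,0,0]
  delta_rot:
    - [0,0,0]
    - [0,0,0]
    - [0,0,0]
    - [0,0,0]
    - [0,0,0]
    - [0,0,0]

```text
clock: 11.6
tool_pos: [640.4, -5.7, 196.7]
ee_rot: [174.2, 89.8, -5.9]
ft_force: [-0.3, 0.5, -3.3]
gripper_width: 0.249
```

```bash
python3 -c "
from h import *
from bench import env
im=env.get_image('wrist')
cv2.imwrite('pics/w10.png',im[:,:,::-1])
goal(441,-171.3,130,-75.7)
"
```

```text
t 11.65 pos [639.4  -5.6 194.4] yaw -90.06 w 0.247 F [ 0.2  0.2 -2.9] j1,6 [-10.  80.]
translation [1.614 4.149 4.953] rot [-1.795  0.007  0.003]
```

View pics/w10.png

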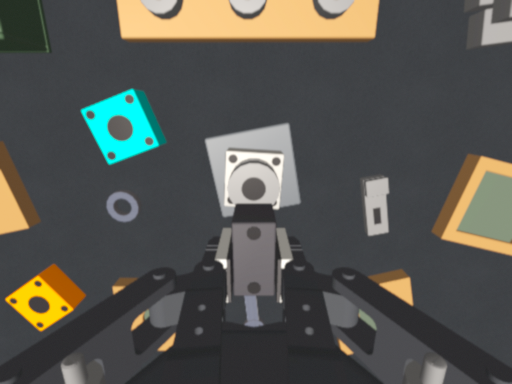

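Request:
arm_command:
  translation:
    - [0,0.8,0.9]
    - [0,1.6,1.9]
    - [0,2.4,2.9]
    - [0,3.2,3.9]
    - [0.5,4.15,4.95]
    - [1.2,4.15,4.95]
    - [1.6,4.15,4.95]
    - [1.6,4.15,4.95]
  delta_rot:
    - [-0.4,0,0]
    - [-0.8,0,0]
    - [-1.2,0,0]
    - [-1.6,0,0]
    - [-1.8,0,0]
    - [-1.8,0,0]
    - [-1.8,0,0]
    - [-1.8,0,0]

```text
clock: 12.45
tool_pos: [437.7, -169.7, 125.9]
ee_rot: [-48.4, 89.3, 145.9]
ft_force: [-0.7, -0.3, -3.3]
gripper_width: 0.243
```

```bash
python3 -c "
from h import *
from bench import env
goal(441,-171.3,34,-75.7)
p=env.camera_params('wrist');im=env.get_image('wrist')
np.save('p11.npy',p,allow_pickle=True)
cv2.imwrite('pics/w11.png',im[:,:,::-1])
goal(441,-171.3,34,-75.7)
"
```

```text
t 12.45 pos [ 437.7 -169.7  125.9] yaw -75.76 w 0.243 F [-0.7 -0.3 -3.3] j1,6 [-34.  42.]
translation [ 2.296  0.078 -0.087] rot [-0.007  0.054  0.061]
t 12.5 pos [ 439.5 -170.4  128.1] yaw -75.7 w 0.246 F [-0.3 -0.3 -2.7] j1,6 [-34.  42.]
translation [ 2.352  0.045 -0.042] rot [-0.     0.033  0.038]
```

View pics/w11.png

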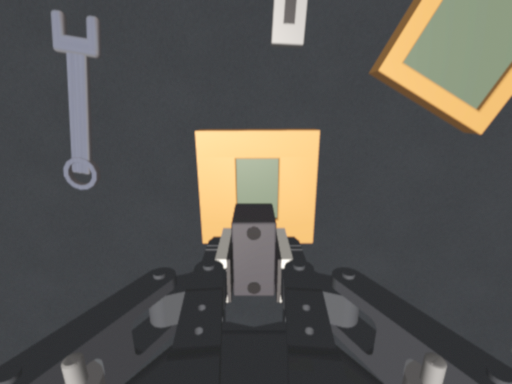

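```bash
python3 -c "
from h import *
p=np.load('p11.npy',allow_pickle=True).item()
q=toplane(p,[[197,131],[319,130],[315,243],[203,243]],20)[:,:2];print(q.round(1), q.mean(0).round(1))
goal(441,-171.3,34,-75.7)
"
```

```text
[[ 478.3 -107.9]
 [ 504.7 -208.4]
 [ 402.2 -238.2]
 [ 375.1 -133.3]] [ 440.1 -172. ]
t 12.5 pos [ 439.5 -170.4  128.1] yaw -75.7 w 0.246 F [-0.3 -0.3 -2.7] j1,6 [-34.  42.]
translation [ 2.352  0.045 -0.042] rot [-0.     0.033  0.038]
```

Request:
arm_command:
  translation:
    - [0.7,0.03,-0.02]
    - [1.4,0.03,-0.02]
    - [1.95,0.03,-0.02]
    - [1.95,0.03,-0.02]
    - [1.95,0.03,-0.02]
    - [1.95,0.03,-0.02]
  delta_rot:
    - [0,0,0]
    - [0,0,0]
    - [0,0,0]
    - [0,0,0]
    - [0,0,0]
    - [0,0,0]

```text
clock: 13.1
tool_pos: [444.3, -173.1, 55.0]
ee_rot: [132.2, 89.8, -33.4]
ft_force: [-0.5, -1.0, -2.5]
gripper_width: 0.248
```

```bash
python3 -c "
from h import *
from bench import env
im=env.get_image('scene')
cv2.imwrite('pics/s12.png',cv2.resize(im[150:290,90:270,::-1],None,fx=4,fy=4,interpolation=cv2.INTER_CUBIC))
goal(440.7,-171.5,34,-75.7)
"
```

```text
t 13.15 pos [ 444.2 -173.2   55.1] yaw -75.63 w 0.247 F [ 0.6 -0.  -3. ] j1,6 [-34.  42.]
translation [ 0.527 -0.064  0.077] rot [ 0.009 -0.018 -0.019]
```

View pics/s12.png

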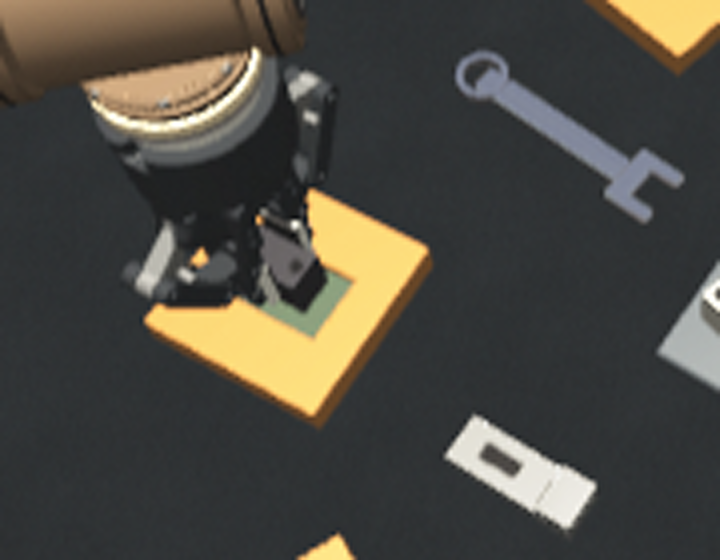

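Request:
arm_command:
  translation:
    - [0.1,-0.04,0.05]
    - [0.2,-0.04,0.05]
    - [0.3,-0.04,0.05]
    - [0.38,-0.04,0.05]
    - [0.38,-0.04,0.05]
    - [0.38,-0.04,0.05]
  delta_rot:
    - [0,0,0]
    - [0,0,0]
    - [0,0,0]
    - [0,0,0]
    - [0,0,0]
    - [0,0,0]

```text
clock: 13.75
tool_pos: [440.4, -171.4, 37.8]
ee_rot: [-47.1, 90.0, 147.2]
ft_force: [0.2, -0.1, -3.4]
gripper_width: 0.246
```

```bash
python3 -c "
from h import *
goal(440.7,-171.5,34,-75.7)
"
```

```text
t 13.75 pos [ 440.4 -171.4   37.8] yaw -75.66 w 0.246 F [ 0.2 -0.1 -3.4] j1,6 [-34.  42.]
translation [ 0.096  0.004 -0.007] rot [0.005 0.002 0.002]
```

Request:
arm_command:
  translation:
    - [0.03,0,0]
    - [0.06,0,0]
    - [0.09,0,0]
    - [0.09,0,0]
  delta_rot:
    - [0,0,0]
    - [0,0,0]
    - [0,0,0]
    - [0,0,0]

```text
clock: 14.15
tool_pos: [440.3, -171.3, 34.2]
ee_rot: [-50.2, 90.0, 144.1]
ft_force: [0.2, 0.3, -1.8]
gripper_width: 0.243
```

Request:
arm_command:
  translation:
    - [0.02,0,0]
    - [0.03,0,0]
    - [0.03,0,0]
  delta_rot:
    - [0,0,0]
    - [0,0,0]
    - [0,0,0]

```text
clock: 14.45
tool_pos: [440.5, -171.5, 33.4]
ee_rot: [-17.8, 90.0, 176.6]
ft_force: [-0.9, 0.4, -1.5]
gripper_width: 0.245
```

Request:
arm_command:
  translation:
    - [0.02,0,0]
    - [0.02,0,0]
  delta_rot:
    - [0,0,0]
    - [0,0,0]

```text
clock: 14.65
tool_pos: [440.5, -171.5, 33.3]
ee_rot: [-40.8, 89.9, 153.5]
ft_force: [-3.7, 1.5, 5.8]
gripper_width: 0.245
```

Contact. Release.

Request:
arm_command:
  translation:
    - [-0.02,0,0]
    - [-0.02,0,0]
    - [-0.02,0,0]
    - [-0.02,0,0]
    - [-0.02,0,0]
    - [-0.02,0,0]
  delta_rot:
    - [0,0,0]
    - [0,0,0]
    - [0,0,0]
    - [0,0,0]
    - [0,0,0]
    - [0,0,0]
  jaw: 0

```text
clock: 15.25
tool_pos: [440.4, -171.4, 33.2]
ee_rot: [-63.2, 90.0, 131.1]
ft_force: [-0.1, -1.2, -0.4]
gripper_width: 0.503
```

Request:
arm_command:
  translation:
    - [-0.5,0,0]
    - [-1.5,0,0]
    - [-2.5,0,0]
    - [-3.5,0,0]
    - [-4.5,0,0]
    - [-4.5,0,0]
    - [-4.5,0,0]
  delta_rot:
    - [0,0,0]
    - [0,0,0]
    - [0,0,0]
    - [0,0,0]
    - [0,0,0]
    - [0,0,0]
    - [0,0,0]
  jaw: 1

```text
clock: 15.95
tool_pos: [440.8, -171.7, 214.2]
ee_rot: [132.1, 89.9, -33.5]
ft_force: [-0.5, 0.6, -0.5]
gripper_width: 1.002
```

```bash
python3 -c "
from h import *
from bench import env
p=env.camera_params('wrist');im=env.get_image('wrist')
np.save('p13.npy',p,allow_pickle=True)
cv2.imwrite('pics/w13.png',im[:,:,::-1])
goal(628,-5.3,220,-90)
"
```

```text
t 16.0 pos [ 440.  -171.1  212.5] yaw -75.66 w 1.001 F [-1.4 -0.2 -0.2] j1,6 [-34.  42.]
translation [-0.189 -2.853 -5.58 ] rot [1.793 0.005 0.005]
```

View pics/w13.png

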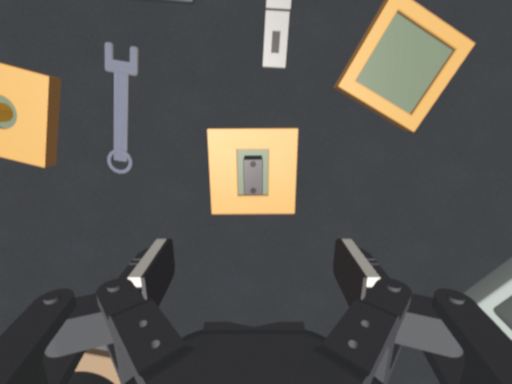

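The bar sits centred and aligned in its pocket, at (253,174). Next is the flange.

Request:
arm_command:
  translation:
    - [-0.2,-0.5,-1]
    - [-0.2,-1,-2]
    - [-0.2,-1.5,-3]
    - [-0.2,-2,-4]
    - [-0.2,-2.5,-5]
    - [-0.2,-2.85,-5.6]
    - [-0.2,-2.85,-5.6]
    - [-0.2,-2.85,-5.6]
  delta_rot:
    - [0.4,0,0]
    - [0.8,0,0]
    - [1.2,0,0]
    - [1.6,0,0]
    - [1.8,0,0]
    - [1.8,0,0]
    - [1.8,0,0]
    - [1.8,0,0]

```text
clock: 16.8
tool_pos: [628.1, -5.1, 218.3]
ee_rot: [-4.7, 89.7, 175.3]
ft_force: [0.0, 0.3, 0.1]
gripper_width: 1.001
```

```bash
python3 -c "
from h import *
from bench import env
p=env.camera_params('wrist');im=env.get_image('wrist')
np.save('p14.npy',p,allow_pickle=True)
cv2.imwrite('pics/w14.png',cv2.resize(im[100:240,170:340,::-1],None,fx=4,fy=4,interpolation=cv2.INTER_CUBIC))
goal(640.5,-5.3,62,-90)
"
```

```text
t 16.85 pos [627.9  -5.7 218.9] yaw -90.05 w 0.998 F [ 0.2 -0.2  0.2] j1,6 [-10.  80.]
translation [ 3.92  -0.009 -0.332] rot [-0.007  0.031  0.002]
```

View pics/w14.png

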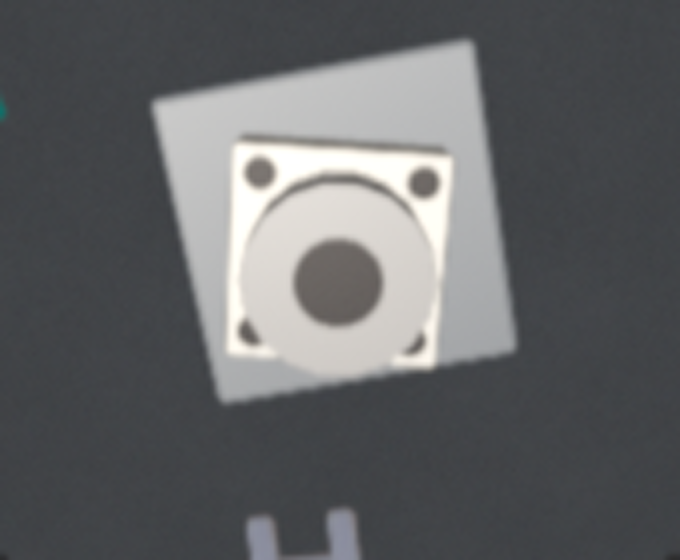

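```bash
python3 -c "
from h import *
p=np.load('p14.npy',allow_pickle=True).item()
cw=lambda l:np.array(l)/4+[170,100]-.4
print(toplane(p,cw([[338,282],[241,280],[436,283],[338,186],[338,378]]),72).round(1))
q=toplane(p,cw([[236,143],[453,156],[434,366],[227,354]]),42)[:,:2]; print('sq',q.mean(0).round(1))
goal(640.5,-5.3,62,-90)
"
```

```text
[[639.7  -5.   72. ]
 [640.2  20.2  72. ]
 [639.4 -30.6  72. ]
 [664.5  -5.   72. ]
 [613.5  -5.1  72. ]]
sq [640.1  -5. ]
t 16.85 pos [627.9  -5.7 218.9] yaw -90.05 w 0.998 F [ 0.2 -0.2  0.2] j1,6 [-10.  80.]
translation [ 3.92  -0.009 -0.332] rot [-0.007  0.031  0.002]
```

Request:
arm_command:
  translation:
    - [1,-0.02,-0.27]
    - [2,-0.02,-0.27]
    - [3,-0.02,-0.27]
    - [3.6,-0.02,-0.27]
    - [3.8,-0.02,-0.27]
    - [3.8,-0.02,-0.27]
    - [3.8,-0.02,-0.27]
    - [3.8,-0.02,-0.27]
  delta_rot:
    - [0,0,0]
    - [0,0,0]
    - [0,0,0]
    - [0,0,0]
    - [0,0,0]
    - [0,0,0]
    - [0,0,0]
    - [0,0,0]

```text
clock: 17.65
tool_pos: [641.5, -5.2, 71.8]
ee_rot: [170.3, 89.8, -9.7]
ft_force: [-0.3, 0.1, -0.4]
gripper_width: 0.998
```

```bash
python3 -c "
from h import *
goal(639.8,-5.2,61,-90)
"
```

```text
t 17.65 pos [641.5  -5.2  71.8] yaw -90.08 w 0.998 F [-0.3  0.1 -0.4] j1,6 [-10.  81.]
translation [ 0.269 -0.001  0.043] rot [-0.01  -0.03  -0.005]
```

Request:
arm_command:
  translation:
    - [0.15,0,0.02]
    - [0.22,0,0.03]
    - [0.22,0,0.03]
    - [0.22,0,0.03]
  delta_rot:
    - [0,0,0]
    - [0,0,0]
    - [0,0,0]
    - [0,0,0]

```text
clock: 18.05
tool_pos: [638.7, -4.6, 60.3]
ee_rot: [-13.7, 90.0, 166.2]
ft_force: [0.0, 0.1, 0.5]
gripper_width: 1.002
```

```bash
python3 -c "
from h import *
from bench import env
goal(639.8,-5.2,61,-90)
im=env.get_image('scene')
cv2.imwrite('pics/s15.png',cv2.resize(im[150:290,200:380,::-1],None,fx=4,fy=4,interpolation=cv2.INTER_CUBIC))
"
```

```text
t 18.05 pos [638.7  -4.6  60.3] yaw -90.05 w 1.002 F [0.  0.1 0.5] j1,6 [-10.  81.]
translation [-0.018  0.014 -0.028] rot [-0.007  0.003  0.001]
```

View pics/s15.png

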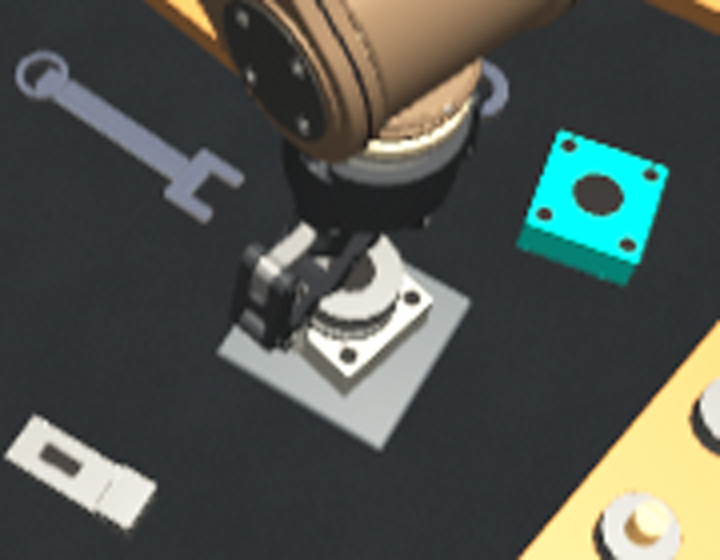

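Request:
arm_command:
  translation:
    - [0,0.01,-0.02]
    - [0,0.01,-0.02]
    - [0,0.01,-0.02]
    - [0,0.01,-0.02]
    - [0,0.01,-0.02]
    - [0,0.01,-0.02]
    - [0,0.01,-0.02]
  delta_rot:
    - [0,0,0]
    - [0,0,0]
    - [0,0,0]
    - [0,0,0]
    - [0,0,0]
    - [0,0,0]
    - [0,0,0]
  jaw: -1
  newtons: 60

```text
clock: 18.8
tool_pos: [640.1, -5.4, 61.0]
ee_rot: [154.7, 89.9, -25.3]
ft_force: [0.7, -1.6, 3.6]
gripper_width: 0.587
```

Request:
arm_command:
  translation:
    - [-0.1,0,0]
    - [-0.3,0,0]
    - [-0.6,0,0]
    - [-0.6,0,0]
  delta_rot:
    - [0,0,0]
    - [0,0,0]
    - [0,0,0]
    - [0,0,0]

```text
clock: 19.2
tool_pos: [640.6, -5.1, 86.3]
ee_rot: [174.5, 89.8, -5.6]
ft_force: [0.7, 0.3, -3.2]
gripper_width: 0.586
```

```bash
python3 -c "
from h import *
from bench import env
im=env.get_image('wrist')
cv2.imwrite('pics/w16.png',im[:,:,::-1])
im=env.get_image('scene')
cv2.imwrite('pics/s16.png',cv2.resize(im[150:290,200:380,::-1],None,fx=4,fy=4,interpolation=cv2.INTER_CUBIC))
goal(617.2,333.6,140,-90)
"
```

```text
t 19.3 pos [639.8  -5.1  85. ] yaw -90.06 w 0.585 F [-0.6 -0.3 -4.2] j1,6 [-10.  81.]
translation [-1.376 -8.466  0.573] rot [-0.007 -0.006 -0.   ]
```

View pics/w16.png

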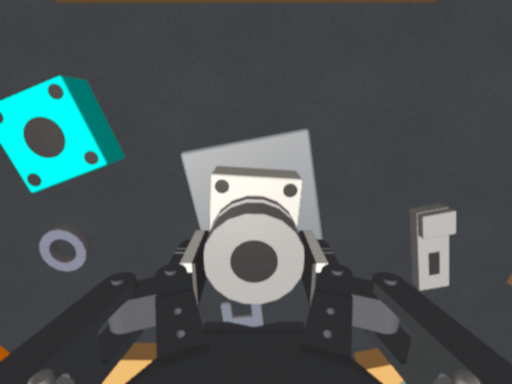

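View pics/s16.png

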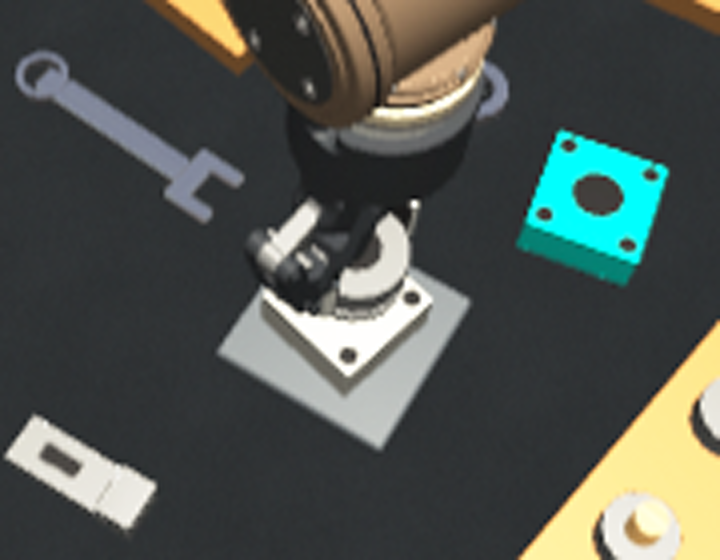

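Request:
arm_command:
  translation:
    - [-1,0,0]
    - [-2,-0.4,0]
    - [-2.4,-1.4,0.1]
    - [-2.4,-2.6,0.2]
    - [-2.4,-3.8,0.3]
    - [-2.4,-5,0.4]
    - [-2.4,-6.2,0.5]
    - [-2.4,-7.2,0.55]
  delta_rot:
    - [0,0,0]
    - [0,0,0]
    - [0,0,0]
    - [0,0,0]
    - [0,0,0]
    - [0,0,0]
    - [0,0,0]
    - [0,0,0]

```text
clock: 20.1
tool_pos: [616.6, 285.4, 179.6]
ee_rot: [-6.1, 89.9, 173.9]
ft_force: [0.5, -0.5, -5.1]
gripper_width: 0.585
```

```bash
python3 -c "
from h import *
goal(617.2,333.6,140,-90)
"
```

```text
t 20.1 pos [616.6 285.4 179.6] yaw -90.0 w 0.585 F [ 0.5 -0.5 -5.1] j1,6 [ 16. 106.]
translation [ 0.99  -1.204 -0.017] rot [-0.     0.012  0.001]
```

Request:
arm_command:
  translation:
    - [0,-0.6,0]
    - [0,-1.15,0]
    - [0.5,-1.15,0]
    - [0.8,-1.15,0]
    - [0.8,-1.15,0]
  delta_rot:
    - [0,0,0]
    - [0,0,0]
    - [0,0,0]
    - [0,0,0]
    - [0,0,0]

```text
clock: 20.6
tool_pos: [615.6, 327.8, 144.0]
ee_rot: [20.7, 89.5, -159.4]
ft_force: [-0.9, -0.5, -5.2]
gripper_width: 0.581
```

```bash
python3 -c "
from h import *
from bench import env
goal(617.2,333.6,33,-90)
p=env.camera_params('wrist');im=env.get_image('wrist')
np.save('p17.npy',p,allow_pickle=True)
cv2.imwrite('pics/w17.png',im[:,:,::-1])
goal(617.2,333.6,33,-90)
"
```

```text
t 20.6 pos [615.6 327.8 144. ] yaw -90.07 w 0.581 F [-0.9 -0.5 -5.2] j1,6 [ 20. 110.]
translation [ 2.774 -0.153 -0.062] rot [-0.008  0.055 -0.021]
t 20.65 pos [616.6 327.9 145.7] yaw -90.09 w 0.582 F [ 0.1  0.  -4.7] j1,6 [ 20. 110.]
translation [ 2.817 -0.148 -0.03 ] rot [-0.011  0.036 -0.013]
```

View pics/w17.png

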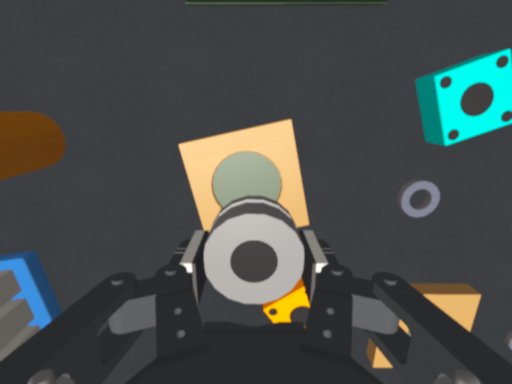

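Request:
arm_command:
  translation:
    - [0.6,-0.14,-0.01]
    - [1.4,-0.14,-0.01]
    - [2,-0.14,-0.01]
    - [2.35,-0.14,-0.01]
    - [2.35,-0.14,-0.01]
    - [2.35,-0.14,-0.01]
    - [2.35,-0.14,-0.01]
  delta_rot:
    - [0,0,0]
    - [0,0,0]
    - [0,0,0]
    - [0,0,0]
    - [0,0,0]
    - [0,0,0]
    - [0,0,0]

```text
clock: 21.35
tool_pos: [620.1, 335.0, 57.1]
ee_rot: [-159.4, 89.7, 20.5]
ft_force: [0.2, -0.4, -3.5]
gripper_width: 0.585
```

```bash
python3 -c "
from h import *
from bench import env
goal(617.2,333.6,33,-90)
im=env.get_image('scene')
cv2.imwrite('pics/s18.png',cv2.resize(im[60:200,290:450,::-1],None,fx=4,fy=4,interpolation=cv2.INTER_CUBIC))
goal(617.2,333.6,33,-90)
"
```

```text
t 21.35 pos [620.1 335.   57.1] yaw -90.07 w 0.585 F [ 0.2 -0.4 -3.5] j1,6 [ 20. 110.]
translation [0.603 0.035 0.076] rot [-0.009 -0.03   0.011]
t 21.4 pos [620.  335.   57.1] yaw -90.07 w 0.587 F [ 0.2  0.5 -4.1] j1,6 [ 20. 110.]
translation [0.602 0.036 0.073] rot [-0.008 -0.029  0.011]
```

View pics/s18.png

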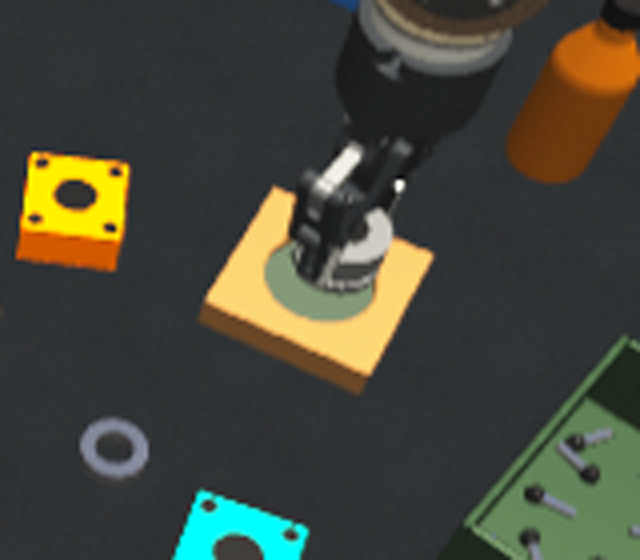

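Request:
arm_command:
  translation:
    - [0.12,0.02,0.04]
    - [0.24,0.02,0.04]
    - [0.36,0.02,0.04]
    - [0.45,0.02,0.04]
    - [0.45,0.02,0.04]
    - [0.45,0.02,0.04]
  delta_rot:
    - [0,0,0]
    - [0,0,0]
    - [0,0,0]
    - [0,0,0]
    - [0,0,0]
    - [0,0,0]

```text
clock: 22.0
tool_pos: [616.7, 333.6, 36.1]
ee_rot: [25.4, 90.0, -154.7]
ft_force: [0.8, 0.3, -4.9]
gripper_width: 0.585
```

```bash
python3 -c "
from h import *
goal(617.2,333.6,33,-90)
"
```

```text
t 22.0 pos [616.7 333.6  36.1] yaw -90.06 w 0.585 F [ 0.8  0.3 -4.9] j1,6 [ 20. 110.]
translation [ 0.077  0.001 -0.014] rot [-0.007  0.003 -0.002]
```

Request:
arm_command:
  translation:
    - [0.03,0,0]
    - [0.06,0,0]
    - [0.08,0,0]
    - [0.08,0,0]
  delta_rot:
    - [0,0,0]
    - [0,0,0]
    - [0,0,0]
    - [0,0,0]

```text
clock: 22.4
tool_pos: [616.8, 333.7, 33.2]
ee_rot: [-167.4, 90.0, 12.5]
ft_force: [0.0, 0.5, -5.3]
gripper_width: 0.584
```

Request:
arm_command:
  translation:
    - [0.02,0,0]
    - [0.03,0,0]
    - [0.03,0,0]
  delta_rot:
    - [0,0,0]
    - [0,0,0]
    - [0,0,0]

```text
clock: 22.7
tool_pos: [616.9, 333.8, 33.1]
ee_rot: [64.0, 90.0, -116.1]
ft_force: [-3.2, -0.8, 1.6]
gripper_width: 0.582
```

Request:
arm_command:
  translation:
    - [0,0,0]
    - [0,0,0]
    - [0,0,0]
    - [0,0,0]
    - [0,0,0]
    - [0,0,0]
  delta_rot:
    - [0,0,0]
    - [0,0,0]
    - [0,0,0]
    - [0,0,0]
    - [0,0,0]
    - [0,0,0]
  jaw: 1

```text
clock: 23.3
tool_pos: [616.8, 333.7, 32.0]
ee_rot: [-156.2, 90.0, 23.7]
ft_force: [0.3, 0.0, 0.4]
gripper_width: 0.999
```

Request:
arm_command:
  translation:
    - [-0.5,0,0]
    - [-1.5,0,0]
    - [-2.5,0,0]
    - [-3.5,0,0]
    - [-4.5,0,0]
    - [-4.5,0,0]
    - [-4.5,0,0]
  delta_rot:
    - [0,0,0]
    - [0,0,0]
    - [0,0,0]
    - [0,0,0]
    - [0,0,0]
    - [0,0,0]
    - [0,0,0]

```text
clock: 24.0
tool_pos: [617.7, 334.1, 215.7]
ee_rot: [-159.7, 89.7, 20.2]
ft_force: [0.3, -0.5, -0.9]
gripper_width: 0.998
```

```bash
python3 -c "
from h import *
from bench import env
p=env.camera_params('wrist');im=env.get_image('wrist')
np.save('p19.npy',p,allow_pickle=True)
cv2.imwrite('pics/w19.png',im[:,:,::-1])
goal(628,-5,220,-93.4)
"
```

```text
t 24.05 pos [616.7 333.7 213. ] yaw -90.06 w 1.002 F [-1.   0.8 -0.8] j1,6 [ 20. 110.]
translation [-0.178  8.467 -0.293] rot [ 0.418 -0.006  0.003]
```

View pics/w19.png

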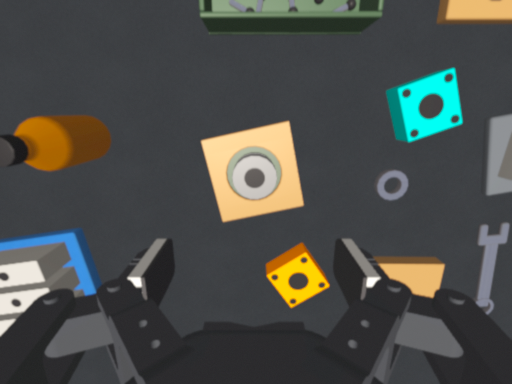

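The flange sits in the large round pocket, at (254,176). Next is the square block.

Request:
arm_command:
  translation:
    - [-0.2,1.1,0]
    - [-0.2,2.2,0]
    - [-0.2,3.4,-0.1]
    - [-0.2,4.6,-0.2]
    - [-0.2,5.8,-0.3]
    - [-0.2,7,-0.3]
    - [-0.2,8.1,-0.3]
    - [-0.2,8.45,-0.3]
  delta_rot:
    - [0.1,0,0]
    - [0.2,0,0]
    - [0.3,0,0]
    - [0.42,0,0]
    - [0.42,0,0]
    - [0.42,0,0]
    - [0.42,0,0]
    - [0.42,0,0]

```text
clock: 24.85
tool_pos: [627.2, -8.2, 217.7]
ee_rot: [8.7, 89.8, -175.0]
ft_force: [0.9, 0.5, 0.5]
gripper_width: 1.0
```

Request:
arm_command:
  translation:
    - [0,0,0]
    - [0,0,0]
  delta_rot:
    - [0,0,0]
    - [0,0,0]

```text
clock: 25.05
tool_pos: [627.9, -3.4, 218.8]
ee_rot: [-25.1, 89.9, 151.5]
ft_force: [-0.7, 0.1, 0.2]
gripper_width: 1.0
```

```bash
python3 -c "
from h import *
from bench import env
p=env.camera_params('wrist');im=env.get_image('wrist')
np.save('p20.npy',p,allow_pickle=True)
cv2.imwrite('pics/w20.png',cv2.resize(im[100:240,170:340,::-1],None,fx=4,fy=4,interpolation=cv2.INTER_CUBIC))
goal(640,-5,29,-93.4)
"
```

```text
t 25.1 pos [628.   -2.8 219.1] yaw -93.35 w 1.004 F [ 0.9 -0.6  0.4] j1,6 [-10.  84.]
translation [ 4.752  0.041 -0.312] rot [0.006 0.013 0.006]
```

View pics/w20.png

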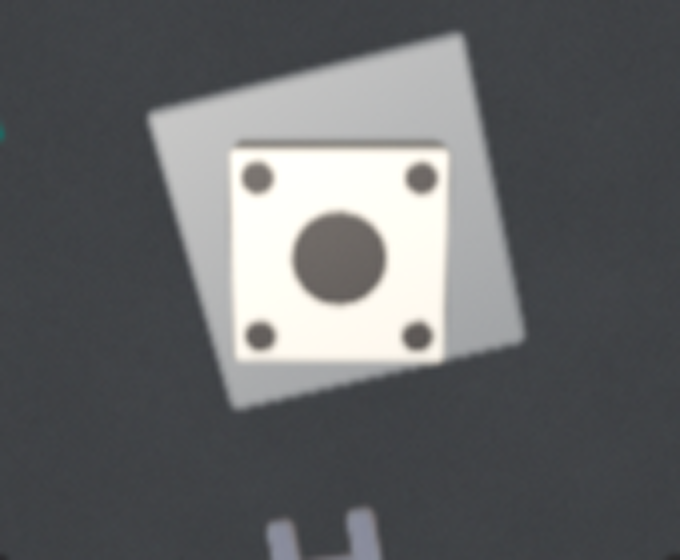

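```bash
python3 -c "
from h import *
p=np.load('p20.npy',allow_pickle=True).item()
cw=lambda l:np.array(l)/4+[170,100]-.4
q=toplane(p,cw([[231,149],[448,149],[442,362],[236,361]]),42)[:,:2]; print('sq',q.round(1),q.mean(0).round(1))
for i in range(4):
    d=q[(i+1)%4]-q[i]; print(np.hypot(*d).round(1),np.degrees(np.arctan2(d[1],d[0])).round(1))
h=toplane(p,cw([[339,258],[258,178],[422,178],[417,336],[260,336]]),42)[:,:2];print(h[0].round(1),h[1:].mean(0).round(1))
goal(*h.mean(0),29,-93.4)
"
```

```text
sq [[672.7  23.8]
 [669.1 -36.6]
 [607.2 -32.9]
 [611.1  27.8]] [640.   -4.5]
60.5 -93.4
61.9 176.7
60.8 86.3
61.6 -3.7
[640.1  -4.4] [639.9  -4.5]
t 25.1 pos [628.   -2.8 219.1] yaw -93.35 w 1.004 F [ 0.9 -0.6  0.4] j1,6 [-10.  84.]
translation [ 4.752  0.027 -0.31 ] rot [0.006 0.013 0.006]
```

Request:
arm_command:
  translation:
    - [1,0.03,-0.25]
    - [2,0.03,-0.25]
    - [3,0.03,-0.25]
    - [3.9,0.03,-0.25]
    - [4.5,0.03,-0.26]
    - [4.5,0.03,-0.26]
    - [4.5,0.03,-0.26]
    - [4.5,0.03,-0.26]
  delta_rot:
    - [0,0,0]
    - [0,0,0]
    - [0,0,0]
    - [0,0,0]
    - [0,0,0]
    - [0,0,0]
    - [0,0,0]
    - [0,0,0]

```text
clock: 25.9
tool_pos: [640.4, -5.5, 42.4]
ee_rot: [175.0, 89.8, -8.3]
ft_force: [0.5, -0.6, -0.0]
gripper_width: 0.998
```

```bash
python3 -c "
from h import *
goal(640,-4.7,28,-93.4)
"
```

```text
t 25.9 pos [640.4  -5.5  42.4] yaw -93.35 w 0.998 F [ 0.5 -0.6 -0. ] j1,6 [-10.  84.]
translation [ 0.359 -0.019  0.013] rot [ 0.006 -0.028 -0.002]
```

Request:
arm_command:
  translation:
    - [0.1,-0.01,-0.01]
    - [0.2,-0.01,-0.02]
    - [0.28,-0.01,-0.02]
    - [0.28,-0.01,-0.02]
    - [0.28,-0.01,-0.02]
  delta_rot:
    - [0,0,0]
    - [0,0,0]
    - [0,0,0]
    - [0,0,0]
    - [0,0,0]

```text
clock: 26.4
tool_pos: [639.4, -5.9, 28.7]
ee_rot: [-7.8, 90.0, 168.8]
ft_force: [-0.3, 0.5, -0.2]
gripper_width: 0.996
```

```bash
python3 -c "
from h import *
from bench import env
goal(640,-4.7,28,-93.4)
im=env.get_image('wrist')
cv2.imwrite('pics/w21.png',im[:,:,::-1])
goal(640,-4.7,28,-93.4)
"
```

```text
t 26.4 pos [639.4  -5.9  28.7] yaw -93.43 w 0.996 F [-0.3  0.5 -0.2] j1,6 [-10.  84.]
translation [ 0.016 -0.03  -0.013] rot [-0.004  0.003  0.   ]
t 26.45 pos [639.6  -5.9  28.8] yaw -93.43 w 1.005 F [-0.1  0.   0.6] j1,6 [-10.  84.]
translation [ 0.021 -0.03  -0.009] rot [-0.004 -0.     0.   ]
```

View pics/w21.png

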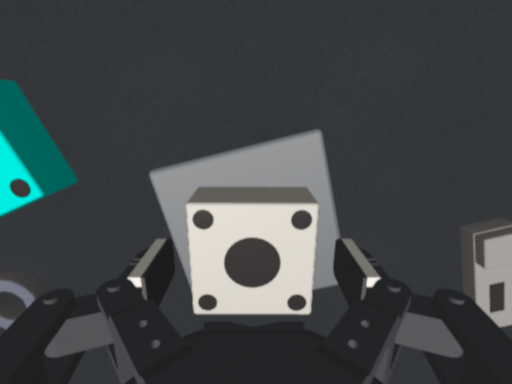

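Request:
arm_command:
  translation:
    - [0.01,-0.03,0]
    - [0.01,-0.03,0]
    - [0.01,-0.03,0]
    - [0.01,-0.03,0]
    - [0.01,-0.03,0]
    - [0.01,-0.03,0]
    - [0.01,-0.03,0]
  delta_rot:
    - [0,0,0]
    - [0,0,0]
    - [0,0,0]
    - [0,0,0]
    - [0,0,0]
    - [0,0,0]
    - [0,0,0]
  jaw: -1
  newtons: 70

```text
clock: 27.15
tool_pos: [640.2, -4.7, 29.1]
ee_rot: [174.4, 89.9, -9.0]
ft_force: [0.1, 0.3, 4.1]
gripper_width: 0.708
```

Request:
arm_command:
  translation:
    - [-0.1,0,0]
    - [-0.3,0,0]
    - [-0.6,0,0]
    - [-0.6,0,0]
  delta_rot:
    - [0,0,0]
    - [0,0,0]
    - [0,0,0]
    - [0,0,0]

```text
clock: 27.55
tool_pos: [640.7, -4.7, 54.3]
ee_rot: [174.4, 89.8, -9.0]
ft_force: [0.0, 0.2, -2.6]
gripper_width: 0.709
```

```bash
python3 -c "
from h import *
from bench import env
im=env.get_image('scene')
cv2.imwrite('pics/s22.png',cv2.resize(im[150:290,200:380,::-1],None,fx=4,fy=4,interpolation=cv2.INTER_CUBIC))
goal(600,-303.6,140,-104)
"
```

```text
t 27.6 pos [640.4  -4.7  53.7] yaw -93.42 w 0.708 F [ 0.4  0.  -3.3] j1,6 [-9. 84.]
translation [-2.156  7.52   0.558] rot [ 1.322 -0.017 -0.   ]
```

View pics/s22.png

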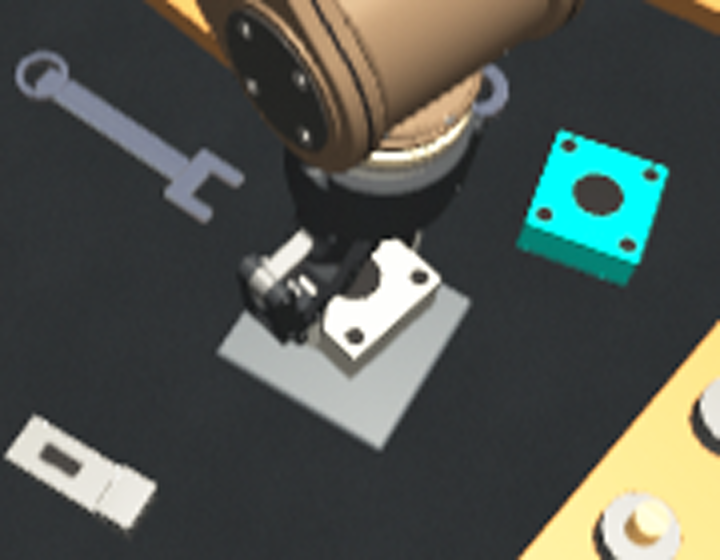

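Request:
arm_command:
  translation:
    - [-1,0,0]
    - [-2,0.5,0]
    - [-2.5,1.5,0.1]
    - [-2.5,2.6,0.2]
    - [-2.5,3.7,0.3]
    - [-2.5,4.8,0.4]
    - [-2.5,5.9,0.5]
    - [-2.5,6.9,0.55]
  delta_rot:
    - [0,0,0]
    - [0.2,0,0]
    - [0.4,0,0]
    - [0.6,0,0]
    - [0.8,0,0]
    - [1,0,0]
    - [1.2,0,0]
    - [1.32,0,0]

```text
clock: 28.4
tool_pos: [600.1, -280.6, 152.0]
ee_rot: [-10.8, 89.9, 155.1]
ft_force: [0.3, 0.4, -3.2]
gripper_width: 0.708
```

```bash
python3 -c "
from h import *
goal(600,-303.6,140,-104)
"
```

```text
t 28.4 pos [ 600.1 -280.6  152. ] yaw -104.07 w 0.708 F [ 0.3  0.4 -3.2] j1,6 [-34.  70.]
translation [ 0.299  0.559 -0.137] rot [-0.008  0.006  0.001]
```

Request:
arm_command:
  translation:
    - [0,0.35,-0.1]
    - [0,0.5,-0.13]
    - [0,0.5,-0.13]
    - [0,0.5,-0.13]
  delta_rot:
    - [0,0,0]
    - [0,0,0]
    - [0,0,0]
    - [0,0,0]

```text
clock: 28.8
tool_pos: [601.5, -297.8, 152.0]
ee_rot: [-45.8, 89.9, 120.3]
ft_force: [-0.2, -0.1, -3.4]
gripper_width: 0.704
```

```bash
python3 -c "
from h import *
from bench import env
p=env.camera_params('wrist');im=env.get_image('wrist')
np.save('p23.npy',p,allow_pickle=True)
cv2.imwrite('pics/w23.png',im[:,:,::-1])
goal(600,-303.6,31,-104)
"
```

```text
t 28.85 pos [ 601.6 -297.6  152.1] yaw -103.88 w 0.706 F [ 0.6 -0.3 -4.3] j1,6 [-35.  69.]
translation [3.028e+00 1.570e-01 1.000e-03] rot [0.015 0.006 0.006]
```

View pics/w23.png

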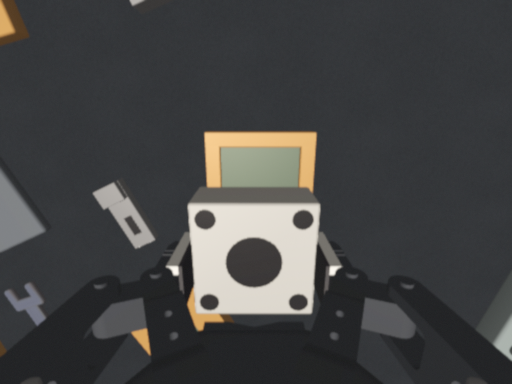

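Request:
arm_command:
  translation:
    - [0.6,0.15,0]
    - [1.4,0.15,0]
    - [2.1,0.15,0]
    - [2.55,0.15,0]
    - [2.55,0.15,0]
    - [2.55,0.15,0]
    - [2.55,0.15,0]
  delta_rot:
    - [0,0,0]
    - [0,0,0]
    - [0,0,0]
    - [0,0,0]
    - [0,0,0]
    - [0,0,0]
    - [0,0,0]

```text
clock: 29.55
tool_pos: [601.5, -305.9, 52.9]
ee_rot: [158.6, 89.8, -35.4]
ft_force: [0.8, 0.9, -3.4]
gripper_width: 0.708
```

```bash
python3 -c "
from h import *
from bench import env
im=env.get_image('scene')
cv2.imwrite('pics/s24.png',cv2.resize(im[250:384,80:260,::-1],None,fx=4,fy=4,interpolation=cv2.INTER_CUBIC))
goal(600,-303.6,31,-104)
"
```

```text
t 29.6 pos [ 601.5 -306.1   53.1] yaw -103.96 w 0.708 F [ 0.6  0.2 -3.1] j1,6 [-36.  68.]
translation [ 0.551 -0.052  0.055] rot [ 0.005 -0.03  -0.012]
```

View pics/s24.png

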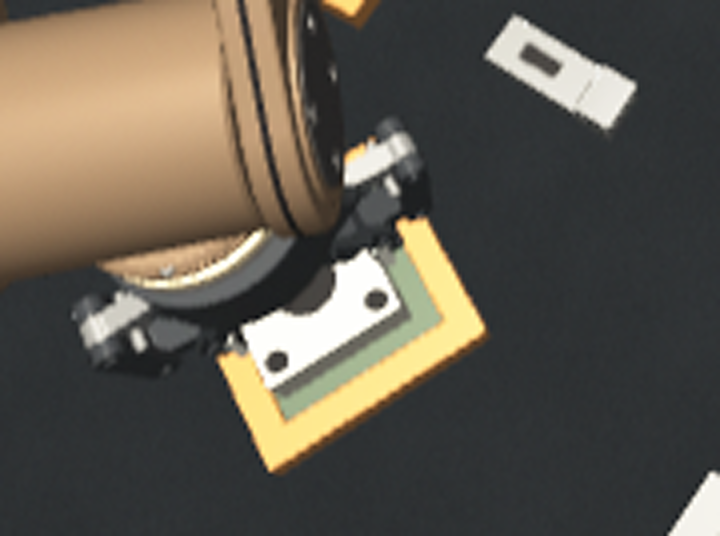

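Request:
arm_command:
  translation:
    - [0.12,-0.03,0.02]
    - [0.24,-0.03,0.02]
    - [0.34,-0.03,0.02]
    - [0.4,-0.03,0.02]
    - [0.4,-0.03,0.02]
    - [0.4,-0.03,0.02]
  delta_rot:
    - [0,0,0]
    - [0,0,0]
    - [0,0,0]
    - [0,0,0]
    - [0,0,0]
    - [0,0,0]

```text
clock: 30.2
tool_pos: [599.4, -303.9, 34.3]
ee_rot: [-19.7, 90.0, 146.3]
ft_force: [0.1, -0.0, -4.2]
gripper_width: 0.709
```

```bash
python3 -c "
from h import *
goal(600,-303.6,31,-104)
"
```

```text
t 30.2 pos [ 599.4 -303.9   34.3] yaw -103.99 w 0.709 F [ 0.1 -0.  -4.2] j1,6 [-36.  68.]
translation [ 0.082 -0.012 -0.012] rot [0.002 0.001 0.001]
```

Request:
arm_command:
  translation:
    - [0.03,0,0]
    - [0.06,0,0]
    - [0.08,0,0]
    - [0.08,0,0]
  delta_rot:
    - [0,0,0]
    - [0,0,0]
    - [0,0,0]
    - [0,0,0]

```text
clock: 30.6
tool_pos: [599.5, -303.9, 31.2]
ee_rot: [42.7, 90.0, -151.3]
ft_force: [0.0, 0.2, -4.2]
gripper_width: 0.708
```

Request:
arm_command:
  translation:
    - [0.02,0,0]
    - [0.03,0,0]
    - [0.03,0,0]
  delta_rot:
    - [0,0,0]
    - [0,0,0]
    - [0,0,0]

```text
clock: 30.9
tool_pos: [599.6, -304.0, 31.1]
ee_rot: [13.7, 90.0, 179.8]
ft_force: [-2.8, 2.9, 4.3]
gripper_width: 0.708
```

Contact. Release and retreat.

Request:
arm_command:
  translation:
    - [0,0,0]
    - [0,0,0]
    - [0,0,0]
    - [0,0,0]
    - [0,0,0]
    - [0,0,0]
  delta_rot:
    - [0,0,0]
    - [0,0,0]
    - [0,0,0]
    - [0,0,0]
    - [0,0,0]
    - [0,0,0]
  jaw: 1

```text
clock: 31.5
tool_pos: [599.5, -304.0, 30.0]
ee_rot: [171.2, 90.0, -22.8]
ft_force: [-0.1, -0.3, -0.3]
gripper_width: 1.0
```

Request:
arm_command:
  translation:
    - [-0.4,0,0]
    - [-1.2,0,0]
    - [-2.2,0,0]
    - [-3.2,0,0]
    - [-4.2,0,0]
    - [-4.8,0,0]
    - [-4.8,0,0]
    - [-4.8,0,0]
  delta_rot:
    - [0,0,0]
    - [0,0,0]
    - [0,0,0]
    - [0,0,0]
    - [0,0,0]
    - [0,0,0]
    - [0,0,0]
    - [0,0,0]

```text
clock: 32.3
tool_pos: [599.6, -304.0, 223.4]
ee_rot: [157.9, 89.9, -36.0]
ft_force: [1.0, 0.6, -0.2]
gripper_width: 0.998
```

```bash
python3 -c "
from h import *
from bench import env
p=env.camera_params('wrist');im=env.get_image('wrist')
np.save('p25.npy',p,allow_pickle=True)
cv2.imwrite('pics/w25.png',im[:,:,::-1])
for n in ['scene','top']: cv2.imwrite('pics/%s25.png'%n,env.get_image(n)[:,:,::-1])
print(env.state()['clock'],env.state()['ft_force'],env.state()['tool_pos'])
"
```

```text
32.45 [ 0.65790373 -0.48475822 -0.2811363 ] [ 598.52296578 -303.24811718  219.67162341]
```

View pics/w25.png

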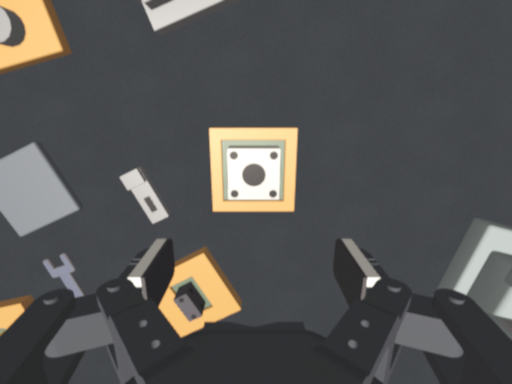

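View pics/scene25.png

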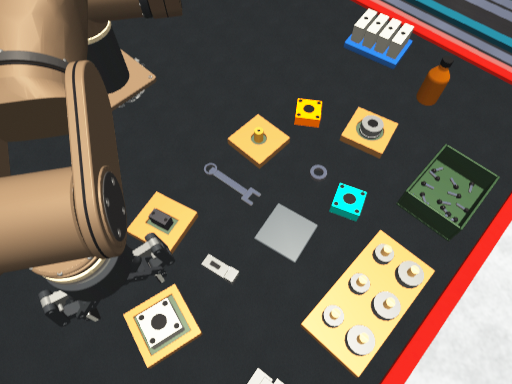

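View pics/top25.png

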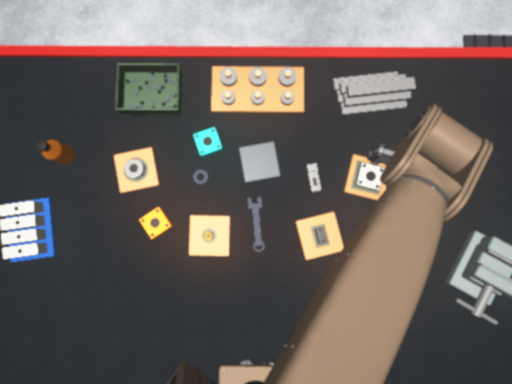

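All four parts sit in their pockets. In scene they are the stub at (258,132), the bar at (161,218), the flange at (371,126) and the square at (160,321). I'll make one numeric check, then hand in.

Run:
```python
from h import *
from bench import env
S=env.camera_params('scene')
a=cv2.imread('pics/scene25.png')
tiles=[cv2.resize(a[v-25:v+25,u-30:u+30],(390,290),interpolation=cv2.INTER_CUBIC) for u,v in [(258,132),(161,218),(371,126),(160,321)]]
tiles=[cv2.resize(a[v-25:v+25,u-30:u+30],(360,300),interpolation=cv2.INTER_CUBIC) for u,v in [(258,132),(161,218),(371,126),(160,321)]]
cv2.imwrite('pics/chk.png',np.vstack([np.hstack(tiles[:2]),np.hstack(tiles[2:])]))
W=env.camera_params('wrist')
p=np.load('p25.npy',allow_pickle=True).item()
print('sq',toplane(p,[[254,174.5]],44).round(1))
p=np.load('p13.npy',allow_pickle=True).item(); print('bar',toplane(p,[[253.2,176]],44).round(1))
p=np.load('p19.npy',allow_pickle=True).item(); print('fl',toplane(p,[[254.5,178]],44).round(1))
```

```text
sq [[ 599.6 -304.3   44. ]]
bar [[ 441.4 -170.7   44. ]]
fl [[616.1 333.9  44. ]]
```

View pics/chk.png

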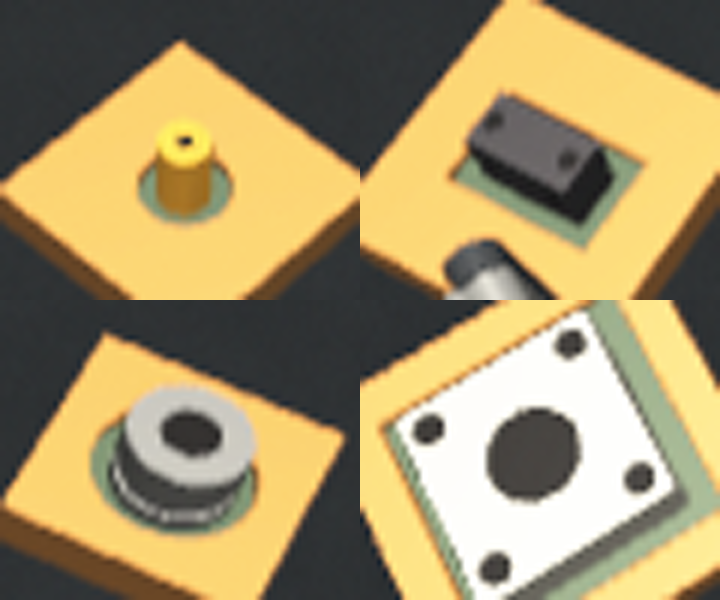

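All four stand upright on the felt, near the middle of their pockets, and the gripper is clear. Handing in.

```bash
python3 -c "
from bench import env
print(env.job_done()); print(env.state()['clock'])"
```

```text
the job is handed in; nothing more can be done
None
the job is handed in; nothing more can be done
```

I took the stack apart from the top down: stub, clamp bar, flange, then square block. Each part was lowered until the wrist force showed contact, then released in its own pocket. It took about 32.5 s of the 115 s, and the orange and turquoise blocks were not touched.

In the last pictures all four parts stand upright on the felt, with the open gripper about 220 mm up and clear of everything. By the wrist-camera measurements after release, the stub is about 3 mm from its pocket's centre. The other three are within about 2 mm, against a limit of 13 mm. The force reading was near zero at the end.

- **Contact force:** the stub was pressed hardest, about 17 N, before I backed off.
- **Small disagreements:** the camera views differed by 1–2 mm, and TCP readings taken straight after moves were off by up to about 5 mm until they settled. I corrected for this before each grasp and placing.

No check failed. The hand-in reported no verdict.

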